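# Fetch the specimen pot from behind the reagents and put it to warm

## Robot

A 6-joint arm with a two-finger parallel gripper is mounted at the origin on the work surface. World frame = base frame: x ahead of the robot, y to its left, z up, the work surface at z = 0. Lengths are in m, angles in degrees, forces in N, time in s.
With the tool pointing down it reaches from about 0.25 to 0.725 m from the base axis. Payload 9.7 kg.
Tool frame: the origin (TCP) lies midway between the tips of the shut fingers; the grasp point (between the pads) lies 19 mm behind it; x points along the fingers, y is the direction in which the jaws open and shut, and the axes are right-handed (so a half turn about x gives the same grasp; the last joint's range is limited). The gripper opens to 85 mm and grips with 20 to 120 N. Pads are 22 mm wide; open, the fingers measure 114 mm over their backs; the gripper's body (76 mm by 85 mm) begins 54 mm behind the grasp point. The pads swing forward as they close: fully open they stand 13 mm farther back than shut.
Start: joints at [63.598, 4.979, 10.078, 95.1, 0, 90], TCP at [0.245, 0.493, 0.197] pointing down, gripper open.
Joint ranges: [-179.16, 179.16], [-48.56, 103.87], [-65.8, 70.77], [-126.05, 130.52], [-82.76, 87.17], [-180, 180]. Speed limits (degrees/s): [127.2, 127.2, 147.25, 180, 180, 180].

## Interface

Orientations are given as [roll, pitch, yaw] about the fixed x, y, z axes, in that order (R = Rz(yaw) Ry(pitch) Rx(roll)).
In Python, from workcell import bot, cams gives the robot as it stands.
- The arm moves only by the tool apply_moves, never from a script. Its argument "commands" is a list of rows, each a list of 5 numbers: the shift along the tool's x, y, z in m, then the turn about the tool's x in rad, then the opening, from -1 (shut) to 1 (fully open). In form: [[tx, ty, tz, roll, hand], ...]. A call has 1 to 12 rows; each row is the pose to reach, as a shift and turn from the pose measured when the call began, along the tool's axes at that moment; what a row does not reach only later rows make up. A row lasts 1/10 s, in which the tool goes at most 50 mm and 8.59 degrees, less where a joint would pass 70% of its speed; a pose out of reach is approached as far as the arm can. A call with a gripper value outside its range is refused whole. The fingers move at their own pace and stop on an object; "newtons" is the grip in N (left out, the last holds). Time passes only in rows, so rows that repeat a pose let the fingers close. It gives the time, the measured TCP pose, the force and the opening at its end, in the units of the state.
- bot.get_obs(): the state, without advancing time (a new reading comes with each control period).
- cams.camera(name): name is "scene" or "top" or "wrist"; returns a dict with "frame" (480x640x3 uint8, blue, green, red), "depth" (480x640 float32, m along the optical axis (not along the pixel's ray), 0 where there is no reading), "camera_matrix" (3x3 intrinsics, pixels), "D" ([k1, k2, p1, p2, k3] as OpenCV has them; the pictures are not rectified), "R" (3x3) and "t" (3): a world point X has camera coordinates R X + t; the wrist camera has in their place "mount" (4x4, takes a point from camera to tool coordinates, whose origin is the TCP and whose axes are the tool frame's). Camera axes: x right, y down, z forward; pixel columns grow to the right and rows downward; lengths in m; the calibration is good to about 2 mm. A picture is of the moment at which its call begins: read the wrist's pose just before it.
- bot.job_done(): hands the job in, once; it reports no verdict.
Trained networks look in the newest picture that a camera, given by its name, has taken for a name from the list of things; names that differ only in an ending like _2 or _b are one class to them, and where a whole thing is asked for, a point or a joint stands for the part that bears it (a point fixed in the world has none). Each returns a list of dicts, best first, with "confidence" (0 to 1); they miss things now and then, are a little off and sometimes report something else, mostly with a low value. They report only what shows in the picture. A call takes as long as a camera call.
- cams.spot_in(name, camera): "rect" ([left, top, right, bottom] in pixels, round what is visible of it).
The state is a dict: "time": time; "q": joint angles; "qd": joint speeds; "joint_efforts": joint torques, N m; "ee_pos": TCP position; "tcp_rot": TCP orientation; "wrist_force": force on the tool from outside, world axes, zero at the start; "torque": the same for the moment, N m; "opening": finger opening in m.
Only numpy, scipy, OpenCV 4.12 (cv2) and the standard library are available. Lean on these libraries where they do the work, as an engineer would, in place of code of your own. Each camera call takes 0.05 s, during which the arm holds its last target. There are 200 camera calls.

## Task

The low specimen pot stands at the back of the rack, hemmed in by three tall containers. Leaving the pot where it is, first clear all three containers onto the white side tray, standing upright; then stand the pot flat in the round pocket of the dry bath, and only then put each container back upright on the very place in the rack where it stood at the start. Do not tip anything over, and leave the tube rack, the dishes and the slide box alone.

Things in the scene. Friction and masses are not known exactly. Their poses are not given: they have to be found in the camera images.
- bottle_mid (a point): Round amber glass bottle with a narrow neck, 116 mm tall: body 48 mm across up to 76 mm, shoulder, then a black cap 32 mm across from 92 mm to the top. The point is on its axis, 58 mm above its underside; z up along the axis. About 180 g. It starts on one of the rack's three container places.
- flask_mid (a point): Square white plastic bottle, 110 mm tall: body 42 x 42 mm up to 88 mm, its flat sides facing its x and y axes, then a round white cap 34 mm across from 88 mm to the top. The point is on its axis, 55 mm above its underside; z up. About 150 g. It starts on one of the rack's three container places.
- canister_mid (a point): Plain straight steel canister, 50 mm across and 104 mm tall. The point is on its axis, 52 mm above its underside; z up. About 250 g. It starts on one of the rack's three container places.
- pot_mid (a point): Specimen pot, low and round, 52 mm tall: clear body 48 mm across, white screw lid 50 mm across over the top 16 mm. The point is on its axis, 26 mm above its underside; z up. About 80 g. It starts on the rack's rear middle place.
- rack: Fixed aluminium rack, open towards the robot (its -x). Base plate 6 mm thick, x -90 to +74 mm, y +-110 mm about the origin, which lies on its underside; all stands on its top. Back wall at x = 72 mm, 46 mm high; lips at y = +-108 mm, 18 mm high. Dark flat 60 mm discs mark the places: pot (30, 0) mm, containers (-35, 0), (30, 62), (30, -62) mm; which container is where varies.
- tray_in (a point): White side tray, fixed, empty, lying flat on the bench to one side of the rack (left or right): outside 290 mm (x) by 130 mm (y), rim 14 mm high, walls 4 mm. The point is the centre of its inner floor, about 4 mm above the bench; x along its length, z up. Room for three containers in a row along x, 90 mm apart. Each container counts as on it when it stands on the inner floor.
- bath_pocket (a point): Dry bath, fixed, on the other side of the rack from the tray: steel housing 210 x 150 mm, about 70 mm high, with a 110 x 110 mm aluminium block on it whose top is 82 mm above the bench. In the block is a round pocket 69 mm across and 8 mm deep. The point is the centre of the pocket's floor, 74 mm above the bench, z up. The pot stands in it with about 10 mm play all round, 44 mm of it above the block, so grip the pot by its upper half.
- tubes: Bystander: aluminium rack of capped tubes, 60 x 140 mm, 92 mm tall, loose, beyond the rack; origin at the middle of its underside.
- dishes: Bystander: stack of round dishes, 94 mm across, 44 mm tall, loose, beyond the rack; origin at the middle of its underside.
- slidebox: Bystander: blue and cardboard slide box, 82 x 112 mm, 32 mm tall, loose, beyond the rack; origin at the middle of its underside.

How it is judged (in metres and radians):
On the way, in this order (a step that is already met when the one before it is completed fails the run):
1. all three containers stand upright on the side tray while the pot is still at its place in the rack (x of bottle_mid in the frame of tray_in between -0.125 and 0.125 m and y of bottle_mid in the frame of tray_in between -0.045 and 0.045 m and z of bottle_mid in the frame of tray_in between 0.052 and 0.064 m and angle between each of bottle_mid, flask_mid, canister_mid's own z axis and vertical below 0.1 rad and linear speed of each of bottle, flask, canister below 0.03 m/s and x of flask_mid in the frame of tray_in between -0.125 and 0.125 m and y of flask_mid in the frame of tray_in between -0.045 and 0.045 m and z of flask_mid in the frame of tray_in between 0.049 and 0.061 m and x of canister_mid in the frame of tray_in between -0.125 and 0.125 m and y of canister_mid in the frame of tray_in between -0.045 and 0.045 m and z of canister_mid in the frame of tray_in between 0.046 and 0.058 m and distance of pot_mid from where it was at the start of the episode below 0.02 m), for 0.2 s.
2. the pot stands flat in the dry bath's pocket while the three containers are still on the side tray (horizontal distance between pot_mid and bath_pocket below 0.0135 m and z of pot_mid in the frame of bath_pocket between 0.021 and 0.03 m and angle between pot_mid's own z axis and vertical below 0.08 rad and linear speed of each of pot, bottle, flask, canister below 0.03 m/s and x of bottle_mid in the frame of tray_in between -0.125 and 0.125 m and y of bottle_mid in the frame of tray_in between -0.045 and 0.045 m and z of bottle_mid in the frame of tray_in between 0.052 and 0.064 m and angle between each of bottle_mid, flask_mid, canister_mid's own z axis and vertical below 0.1 rad and x of flask_mid in the frame of tray_in between -0.125 and 0.125 m and y of flask_mid in the frame of tray_in between -0.045 and 0.045 m and z of flask_mid in the frame of tray_in between 0.049 and 0.061 m and x of canister_mid in the frame of tray_in between -0.125 and 0.125 m and y of canister_mid in the frame of tray_in between -0.045 and 0.045 m and z of canister_mid in the frame of tray_in between 0.046 and 0.058 m), for 0.2 s.
At the end, for the whole second after the job is handed in: The pot stands flat in the dry bath's pocket (axis within 13.5 mm of the pocket's centre), and each of the three containers stands upright within 15 mm of where it stood at the start, all at rest (horizontal distance between pot_mid and bath_pocket below 0.0135 m and z of pot_mid in the frame of bath_pocket between 0.021 and 0.03 m and angle between pot_mid's own z axis and vertical below 0.08 rad and linear speed of each of pot, bottle, flask, canister below 0.03 m/s and distance of each of bottle_mid, flask_mid, canister_mid from where it was at the start of the episode below 0.015 m and angle between each of bottle_mid, flask_mid, canister_mid's own z axis and vertical below 0.1 rad); the robot touches nothing.
It fails at once if a container or the pot is tipped by more than about 35 degrees (angle between any of bottle_mid, flask_mid, canister_mid, pot_mid's own z axis and vertical above 0.6 rad).
It fails at once if a bystander (tubes, dishes, slide box) is moved by more than 20 mm (distance of any of tubes, dishes, slidebox from where it was at the start of the episode above 0.02 m).
It also fails if it takes over 141 s, if anything falls off the work surface, if the arm or the gripper's body presses on something with over 40 N, if the wrist force passes 120 N, or if a joint passes its speed limit or range.

## Working session

There is one attempt and no reset: what is moved stays moved. The work goes in short steps, Python scripts to look and compute and a tool call to move; the robot and the scene stay as the last step left them, time stands still between calls to the robot, and variables do not carry over. Pictures are saved under pics/ and viewed, about 12 in all and at most 16, crops included, and the job is handed in when it is done.

Besides the shell and the picture viewer there is one more tool, called as name(argument=value, ...) on one line, values as JSON. apply_moves: Moves the arm, as the interface text tells. Its arguments: {"type":"object","properties":{"commands":{"type":"array"},"newtons":{"type":"number"}},"required":["commands"]}

```bash
mkdir -p pics; ls; cat > h.py <<'E'
import numpy as np, cv2
from workcell import bot, cams
def toworld(c,uv,d):
    n=cv2.undistortPoints(np.array(uv,float).reshape(-1,1,2),c["camera_matrix"],np.array(c["D"],float)).reshape(-1,2)
    P=np.c_[n,np.ones(len(n))]*np.array(d).reshape(-1,1)
    return (P-np.array(c["t"]).ravel())@np.array(c["R"])
def cloud(c):
    v,u=np.mgrid[0:480,0:640]; d=c["depth"].ravel()
    P=toworld(c,np.c_[u.ravel(),v.ravel()],d); P[d<=0]=np.nan
    return P.reshape(480,640,3)
E
python3 - <<'E'
from h import *
o=bot.get_obs(); print({k:np.round(v,3) for k,v in o.items()})
names="bottle_mid flask_mid canister_mid pot_mid rack tray_in bath_pocket tubes dishes slidebox".split()
ims=[]
for cn in("scene","top"):
    c=cams.camera(cn); P=cloud(c); im=c["frame"].copy()
    np.savez(cn+".npz",P=P,im=im)
    print(cn,np.round(-np.array(c["R"]).T@np.array(c["t"]).ravel(),3),np.isnan(P[...,0]).mean())
    for n in names:
        for r in cams.spot_in(n,cn)[:1]:
            x0,y0,x1,y1=[int(a) for a in r["rect"]]
            print(n,(x0,y0,x1,y1),round(r["confidence"],2),np.round(P[(y0+y1)//2,min(639,(x0+x1)//2)],3))
            cv2.rectangle(im,(x0,y0),(x1,y1),(0,0,255),1);cv2.putText(im,n[:6],(x0,y0+10),0,.35,(255,0,255),1)
    cv2.imwrite(f"pics/{cn}0.png",im)
E
```

```text
pics
{'time': np.float64(0.0), 'q': array([6.3597e+01, 5.0120e+00, 1.0036e+01, 9.5099e+01, 1.0000e-03,
       9.0001e+01]), 'qd': array([-0.02 ,  0.019, -0.034, -0.009,  0.006,  0.005]), 'joint_efforts': array([-4.0000e-03, -5.2039e+01,  4.6480e+01,  1.7000e-02, -0.0000e+00,
        0.0000e+00]), 'ee_pos': array([0.244, 0.492, 0.196]), 'tcp_rot': array([ -90.505,   89.925, -116.909]), 'wrist_force': array([ 1.002,  0.192, -0.764]), 'torque': array([ 0.033, -0.047, -0.005]), 'opening': np.float64(0.085)}
scene [1.214 0.223 0.746] 0.004095052083333333
bottle_mid (331, 177, 353, 223) 0.68 [0.531 0.025 0.086]
flask_mid (349, 203, 379, 248) 0.65 [0.593 0.093 0.091]
canister_mid (295, 193, 318, 236) 0.93 [ 0.608 -0.03   0.096]
pot_mid (324, 214, 348, 240) 0.73 [0.591 0.032 0.061]
rack (282, 201, 389, 264) 0.73 [0.6   0.033 0.055]
tray_in (421, 202, 513, 311) 0.6 [0.526 0.317 0.006]
bath_pocket (177, 138, 263, 222) 0.56 [ 0.556 -0.266  0.08 ]
tubes (268, 272, 348, 325) 0.78 [0.788 0.043 0.07 ]
dishes (179, 240, 223, 288) 0.68 [ 0.769 -0.201  0.044]
slidebox (377, 297, 440, 356) 0.93 [0.76  0.231 0.032]
top [0.556 0.014 0.977] 0.004026692708333333
bottle_mid (296, 287, 322, 310) 0.79 [0.515 0.018 0.122]
flask_mid (254, 253, 284, 282) 0.56 [0.569 0.086 0.118]
canister_mid (324, 245, 355, 270) 0.73 [ 0.584 -0.035  0.11 ]
pot_mid (293, 251, 319, 276) 0.78 [0.576 0.023 0.058]
rack (245, 235, 371, 333) 0.79 [0.536 0.02  0.008]
tray_in (114, 221, 202, 383) 0.55 [0.506 0.314 0.006]
bath_pocket (432, 242, 521, 357) 0.82 [ 0.502 -0.288  0.071]
tubes (259, 137, 340, 189) 0.76 [0.755 0.032 0.092]
dishes (401, 145, 454, 194) 0.82 [ 0.751 -0.212  0.042]
slidebox (167, 157, 229, 202) 0.58 [0.741 0.227 0.034]
```

View pics/scene0.png

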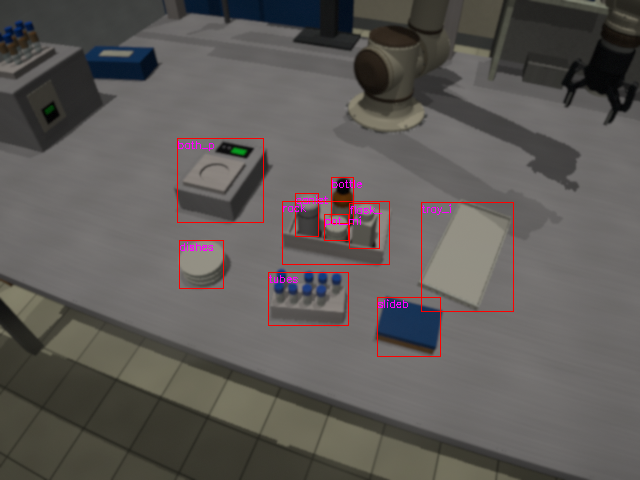

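View pics/top0.png

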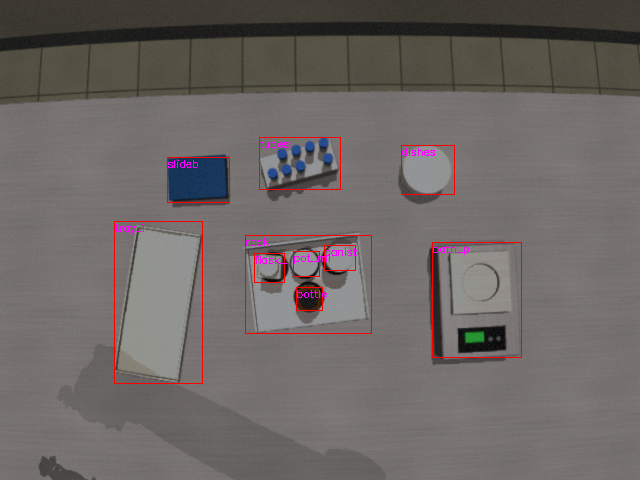

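The scene image shows the bottle at the front place (342,200), the flask at (364,225), the canister at (306,214) and the pot at (336,227). The tray is at (467,256) and the bath at (220,180). The top view agrees, with boxes on the right objects. Next I'll fit exact poses from both depth clouds.

```bash
cat > fit.py <<'E'
from h import *
from scipy.optimize import least_squares
T=np.load("top.npz")["P"].reshape(-1,3); S=np.load("scene.npz")["P"].reshape(-1,3)
def sel(P,c,r,z0,z1):
    return P[(np.hypot(P[:,0]-c[0],P[:,1]-c[1])<r)&(P[:,2]>z0)&(P[:,2]<z1)]
def rect(P):
    r=cv2.minAreaRect((P[:,:2]*1000).astype(np.float32)); return np.round(r[0],1),np.round(r[1],1),round(r[2],1)
def circ(P,R):
    s=least_squares(lambda p:np.hypot(P[:,0]-p[0],P[:,1]-p[1])-R,P[:,:2].mean(0),loss="soft_l1",f_scale=.002); return s.x
for n,c,z0,z1 in (("bottle",(.515,.018),.108,.128),("flask",(.575,.087),.105,.125),("can",(.585,-.04),.1,.12),("pot",(.576,.023),.05,.066)):
    for vn,P in(("top",T),("scene",S)):
        q=sel(P,c,.035,z0,z1)
        if len(q)>5:
            e=cv2.minEnclosingCircle((q[:,:2]*1000).astype(np.float32))
            print(n,vn,len(q),"z",np.round(np.percentile(q[:,2],[5,50,95]),4),"mean",np.round(q[:,:2].mean(0),4),"enc",np.round(e[0],1),round(e[1],1))
# side-surface fits from scene
for n,c,z0,z1,R in (("bottle",(.515,.018),.03,.08,.024),("can",(.585,-.04),.05,.10,.025)):
    q=sel(S,c,.04,z0,z1); print(n,"side",len(q),np.round(circ(q,R),4))
q=sel(T,(.575,.087),.04,.085,.1); print("flask shoulder top",len(q),rect(q)); 
q=sel(T,(.54,.02),.17,.003,.011); 
print("rack base",rect(q),np.median(q[:,2]))
m=(T[:,1]>.2)&(T[:,1]<.42)&(T[:,0]>.3)&(T[:,0]<.7)
for z0,z1 in((.009,.03),(.0025,.008)):
    q=T[m&(T[:,2]>z0)&(T[:,2]<z1)];print("tray",z0,rect(q),len(q))
for vn,P in(("top",T),("scene",S)):
    q=sel(P,(.55,-.29),.09,.0785,.09); print("block",vn,len(q),rect(q),np.median(q[:,2]))
    q2=sel(P,(.55,-.29),.09,.0765,.09)
    ctr=rect(q)[0]/1000
    f=sel(P,ctr,.028,.06,.09); print(" pocket z",np.percentile(f[:,2],[5,50,95]).round(4))
    f=sel(P,ctr,.05,.066,.078); print(" pocket",len(f),f.mean(0).round(4),cv2.minEnclosingCircle((f[:,:2]*1000).astype(np.float32)))
R=cv2.Rodrigues
o=bot.get_obs(); from scipy.spatial.transform import Rotation as Ro
print(Ro.from_euler("xyz",o["tcp_rot"],degrees=True).as_matrix().round(3),o["ee_pos"])
E
python3 fit.py
python3 - <<'E'
import cv2
im=cv2.imread("pics/top0.png")
import numpy as np
im=np.load("top.npz")["im"][220:390,100:380]
s=np.load("top.npz")["im"][230:370,420:540]
a=cv2.resize(im,None,fx=2.85,fy=2.85,interpolation=2)
cv2.imwrite("pics/crop.png",a)
E
```

```text
bottle top 266 z [0.1188 0.1214 0.1239] mean [0.5124 0.0194] enc [512.3  19.5] 15.8
bottle scene 167 z [0.1101 0.1205 0.124 ] mean [0.5179 0.0215] enc [514.7  19.1] 17.2
flask top 303 z [0.1128 0.1155 0.1177] mean [0.5705 0.0876] enc [570.4  87.8] 16.9
flask scene 205 z [0.1075 0.1163 0.1185] mean [0.5747 0.0898] enc [571.2  89.1] 18.8
can top 635 z [0.1073 0.1097 0.1124] mean [ 0.5833 -0.0354] enc [583.4 -35.3] 24.8
can scene 374 z [0.1023 0.1109 0.113 ] mean [ 0.5883 -0.0328] enc [584.9 -34.9] 26.0
pot top 563 z [0.0549 0.0575 0.0601] mean [0.5769 0.0262] enc [577.   26.3] 24.9
pot scene 357 z [0.0523 0.0586 0.0608] mean [0.5807 0.0275] enc [578.6  20.5] 31.2
bottle side 305 [0.5123 0.0201]
can side 368 [ 0.5832 -0.0349]
flask shoulder top 253 (array([570.5,  87.8]), array([42.2, 41.9]), 85.6)
rack base (array([537.2,  18.4]), array([328., 334.]), 4.8) 0.005633720968835077
tray 0.009 (array([504.5, 315.9]), array([132.5, 291.8]), 80.5) 1031
tray 0.0025 (array([500. , 310.1]), array([399.4, 219.7]), 0.0) 6778
block top 2409 (array([ 533.7, -294.2]), array([110.2, 112.2]), 1.1) 0.08154657603374273
 pocket z [0.0711 0.0738 0.0764]
 pocket 1050 [ 0.5337 -0.2964  0.0738] ((536.6025390625, -294.20416259765625), 47.44074249267578)
block scene 1031 (array([ 535.6, -295. ]), array([114.2, 112.4]), 0.9) 0.08217687310198621
 pocket z [0.0724 0.0742 0.0762]
 pocket 382 [ 0.5297 -0.2975  0.0743] ((531.283447265625, -297.04998779296875), 34.345645904541016)
[[-0.     0.445  0.896]
 [ 0.     0.896 -0.445]
 [-1.     0.    -0.   ]] [0.24456251 0.49264536 0.19707707]
```

View pics/crop.png

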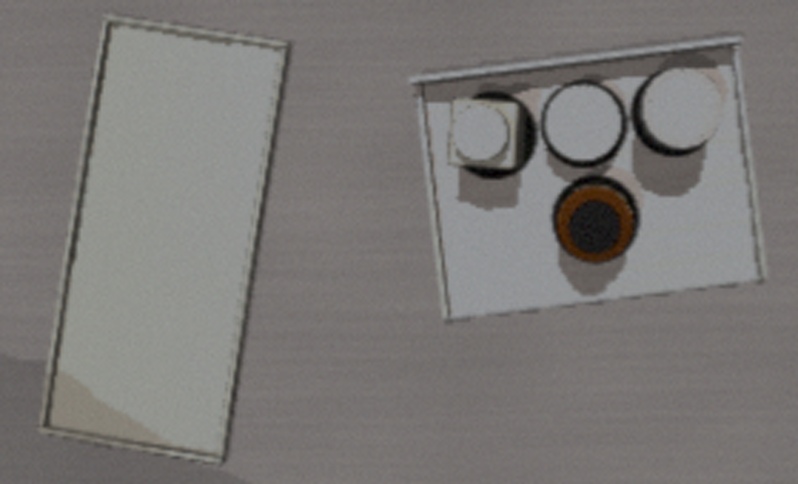

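The crop shows the flask, pot and canister in a row near (485,130), (583,123) and (680,108), with the bottle at (595,222). The tray is clear and turned by about -9.5°.

The numbers agree: the pot is at the midpoint of flask and canister, and the bottle is 65 mm in front of it. The tops measure 0.122, 0.116, 0.110 and 0.058, as they should. I'll bring the tool to yaw 90°, so tool x = down, y = world y and z = world x, and go above the bottle.

apply_moves(commands=[[-0.05, -0.05, 0.08, -0.1, 1], [-0.05, -0.1, 0.15, -0.2, 1], [-0.05, -0.15, 0.22, -0.3, 1], [-0.05, -0.2, 0.29, -0.4, 1], [-0.05, -0.24, 0.35, -0.461, 1], [-0.05, -0.27, 0.4, -0.461, 1], [-0.05, -0.295, 0.44, -0.461, 1], [-0.05, -0.305, 0.4505, -0.461, 1], [-0.05, -0.305, 0.4505, -0.461, 1], [-0.05, -0.305, 0.4505, -0.461, 1], [-0.05, -0.305, 0.4505, -0.461, 1], [-0.05, -0.305, 0.4505, -0.461, 1]], newtons=40)

```text
time: 2.3
ee_pos: [0.5142, 0.0146, 0.2462]
tcp_rot: [-117.4, 89.9, -117.7]
wrist_force: [-0.5, 0.1, -0.8]
opening: 0.0854
```

```bash
cat >> h.py <<'E'
from scipy.spatial.transform import Rotation as Ro
def wrist():
    o=bot.get_obs(); c=cams.camera("wrist"); M=np.array(c["mount"])
    v,u=np.mgrid[0:480,0:640]; d=c["depth"].ravel()
    n=cv2.undistortPoints(np.c_[u.ravel(),v.ravel()].astype(float).reshape(-1,1,2),c["camera_matrix"],np.array(c["D"],float)).reshape(-1,2)
    P=np.c_[n,np.ones(len(n))]*d[:,None]
    P=P@M[:3,:3].T+M[:3,3]
    Rt=Ro.from_euler("xyz",o["tcp_rot"],degrees=True).as_matrix()
    P=P@Rt.T+o["ee_pos"]; P[d<=0]=np.nan
    return o,c,P,Rt
E
python3 - <<'E'
from h import *
o,c,P,Rt=wrist()
print(Rt.round(3).tolist(),o["ee_pos"].round(4),o["q"].round(1))
cv2.imwrite("pics/w1.png",c["frame"])
for n,ce,z0,z1 in (("bottle",(.512,.019),.110,.128),("flask",(.5705,.087),.107,.125),("can",(.583,-.035),.1,.12),("pot",(.577,.026),.05,.066)):
    q=P[(np.hypot(P[:,0]-ce[0],P[:,1]-ce[1])<.034)&(P[:,2]>z0)&(P[:,2]<z1)]
    if len(q)>20:
        e=cv2.minEnclosingCircle((q[:,:2]*1000).astype(np.float32)); print(n,len(q),q.mean(0).round(4),np.round(e[0],1),round(e[1],1))
E
```

```text
[[-0.001, 0.005, 1.0], [-0.001, 1.0, -0.005], [-1.0, -0.001, -0.001]] [0.5142 0.0146 0.2462] [ 1.700e+00  1.500e+00  1.200e+01  1.005e+02 -1.000e-01  2.000e+00]
bottle 1182 [0.5111 0.0202 0.1215] [512.   20.4] 15.9
flask 1133 [0.5686 0.0881 0.1153] [570.1  88.9] 17.0
can 2241 [ 0.5809 -0.0338  0.1095] [583.  -34.3] 25.1
pot 1760 [0.5754 0.027  0.0576] [576.7  27.2] 25.1
```

View pics/w1.png

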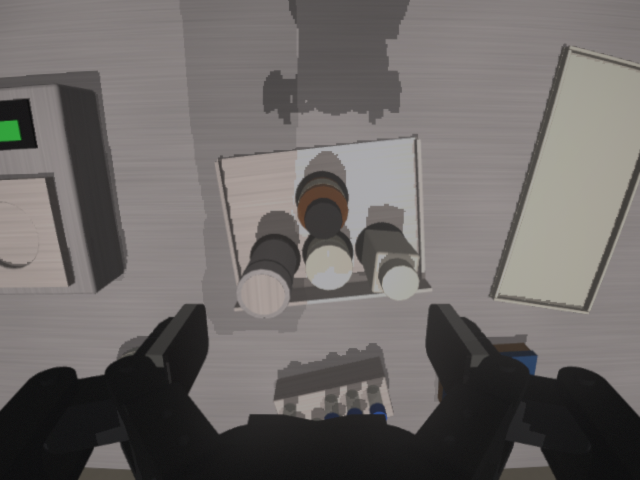

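The wrist picture shows all four things in the rack, with the bottle cap at (323,212) centred between the fingers. The wrist fits agree with the top camera to about 1 mm. Next I'll grip the bottle by its cap.

apply_moves(commands=[[0.03, 0.0055, -0.002, 0, 1], [0.06, 0.0055, -0.002, 0, 1], [0.09, 0.0055, -0.002, 0, 1], [0.12, 0.0055, -0.002, 0, 1], [0.14, 0.0055, -0.002, 0, 1], [0.151, 0.0055, -0.002, 0, 1], [0.151, 0.0055, -0.002, 0, 1], [0.151, 0.0055, -0.002, 0, -0.4], [0.151, 0.0055, -0.002, 0, -1], [0.151, 0.0055, -0.002, 0, -1], [0.151, 0.0055, -0.002, 0, -1], [0.151, 0.0055, -0.002, 0, -1]], newtons=50)

```text
time: 3.55
ee_pos: [0.5113, 0.022, 0.0957]
tcp_rot: [-164.7, 90.0, -165.0]
wrist_force: [-0.0, 0.4, 0.0]
opening: 0.0125
```

apply_moves(commands=[[0, 0, 0, 0, -1], [0, 0, 0, 0, -1], [0, 0, 0, 0, -1], [0, 0, 0, 0, -1]])

```text
time: 3.95
ee_pos: [0.5113, 0.022, 0.0957]
tcp_rot: [-166.5, 90.0, -166.8]
wrist_force: [-0.2, 0.5, -0.3]
opening: 0.0003
```

```bash
python3 - <<'E'
from h import *
a=cams.camera("scene")["frame"][150:290,250:420]; w=cams.camera("wrist")["frame"]
cv2.imwrite("pics/m1.png",np.hstack([cv2.resize(a,(486,400),interpolation=2),cv2.resize(w,(314,400))]))
E
```

```text
(no output)
```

View pics/m1.png

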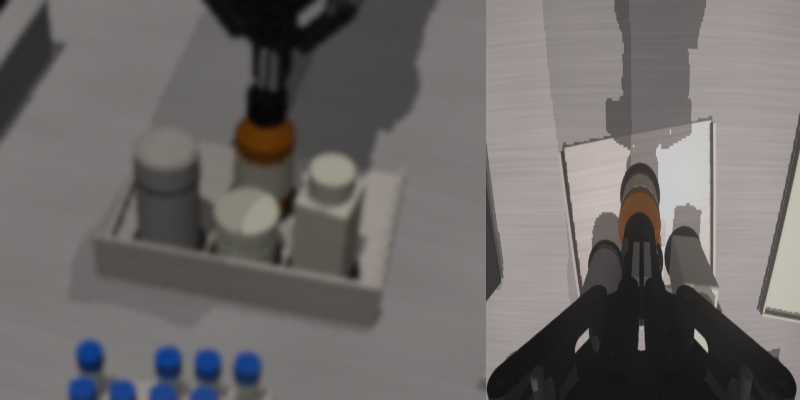

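```bash
python3 - <<'E'
from h import *
o=bot.get_obs(); print(o["ee_pos"],o["opening"],o["wrist_force"],o["tcp_rot"])
for n in("scene","top"):
    c=cams.camera(n);P=cloud(c).reshape(-1,3);f=c["frame"].reshape(-1,3).astype(int)
    for z in np.arange(.06,.21,.01):
        m=(np.hypot(P[:,0]-.515,P[:,1]-.02)<.045)&(P[:,2]>z)&(P[:,2]<z+.01);q=P[m]
        if len(q)>4: print(n,round(z,3),len(q),"x",q[:,0].min().round(3),q[:,0].max().round(3),"y",q[:,1].min().round(3),q[:,1].max().round(3),np.median(f[m],0))
o,c,P,R=wrist();f=c["frame"].reshape(-1,3)
for z in np.arange(.06,.21,.01):
    m=(np.hypot(P[:,0]-.515,P[:,1]-.02)<.045)&(P[:,2]>z)&(P[:,2]<z+.01);q=P[m]
    if len(q)>4: print("w",round(z,3),len(q),"x",q[:,0].min().round(3),q[:,0].max().round(3),"y",q[:,1].min().round(3),q[:,1].max().round(3),np.median(f[m],0))
E
```

```text
[0.51129015 0.02200844 0.09572184] 0.0001824441835895152 [ 0.64907809 -0.09716157 -0.2653322 ] [-161.66020209   89.96380445 -161.90960978]
scene 0.06 79 x 0.513 0.56 y 0.0 0.044 [53. 64. 71.]
scene 0.07 69 x 0.507 0.538 y -0.001 0.044 [ 8. 33. 58.]
scene 0.08 128 x 0.494 0.537 y -0.003 0.044 [ 9. 45. 80.]
scene 0.09 68 x 0.507 0.532 y 0.004 0.039 [ 8. 43. 78.]
scene 0.1 51 x 0.508 0.53 y 0.006 0.036 [ 7. 10. 18.]
scene 0.11 49 x 0.507 0.53 y 0.006 0.036 [7. 6. 6.]
scene 0.12 80 x 0.503 0.529 y 0.006 0.036 [11. 11. 11.]
scene 0.13 23 x 0.513 0.526 y 0.013 0.032 [36. 37. 38.]
scene 0.14 50 x 0.51 0.526 y 0.01 0.037 [44. 45. 46.]
scene 0.15 57 x 0.507 0.526 y 0.01 0.037 [41. 43. 43.]
scene 0.16 41 x 0.507 0.526 y 0.009 0.037 [42. 43. 43.]
scene 0.17 90 x 0.504 0.528 y -0.009 0.054 [17.5 17.5 16.5]
scene 0.18 189 x 0.501 0.527 y -0.016 0.062 [13. 13. 12.]
scene 0.19 129 x 0.501 0.53 y -0.023 0.064 [13. 13. 12.]
scene 0.2 136 x 0.5 0.531 y -0.023 0.064 [13.  12.5 12. ]
w 0.06 358 x 0.488 0.507 y -0.003 0.044 [79. 87. 93.]
w 0.07 308 x 0.488 0.502 y -0.001 0.042 [48. 59. 75.]
w 0.08 2153 x 0.488 0.527 y -0.003 0.044 [ 48.  70. 104.]
w 0.09 528 x 0.495 0.516 y 0.003 0.037 [ 45.  68. 102.]
w 0.1 384 x 0.496 0.51 y 0.004 0.035 [39. 40. 44.]
w 0.11 468 x 0.496 0.511 y 0.004 0.035 [37. 38. 42.]
w 0.12 1408 x 0.496 0.518 y 0.004 0.036 [36. 37. 41.]
w 0.13 365 x 0.499 0.505 y 0.009 0.036 [49. 52. 54.]
w 0.14 813 x 0.499 0.505 y 0.009 0.036 [37. 38. 39.]
w 0.15 997 x 0.499 0.505 y 0.009 0.036 [34. 35. 36.]
w 0.16 1246 x 0.499 0.522 y 0.006 0.036 [32.5 33.  34. ]
w 0.17 3248 x 0.496 0.524 y -0.011 0.056 [30. 30. 30.]
w 0.18 8785 x 0.497 0.521 y -0.019 0.062 [31. 31. 31.]
w 0.19 6878 x 0.493 0.52 y -0.022 0.062 [29. 29. 30.]
w 0.2 11899 x 0.493 0.52 y -0.022 0.065 [27. 26. 27.]
```

The fingers shut fully without gripping: the cap is untouched at z 0.10–0.122, and the fingers seem to end above it, about 30 mm higher than the reported TCP. I'll lift straight up, keep the hand shut, and measure where the tips really are.

apply_moves(commands=[[-0.02, 0, 0, 0, -1], [-0.04, 0, 0, 0, -1], [-0.06, 0, 0, 0, -1], [-0.08, 0, 0, 0, -1], [-0.1, 0, 0, 0, -1], [-0.1, 0, 0, 0, -1], [-0.1, 0, 0, 0, -1]])

```text
time: 4.9
ee_pos: [0.5115, 0.0221, 0.1956]
tcp_rot: [-129.4, 90.0, -129.7]
wrist_force: [0.5, 0.0, 0.0]
opening: -0.0001
```

```bash
cat > tip.py <<'E'
from h import *
o=bot.get_obs(); e=o["ee_pos"]; print(e.round(4),o["opening"].round(4))
def show(n,P,f):
    for k in range(-60,90,10):
        z=e[2]+k/1000
        m=(abs(P[:,0]-e[0])<.03)&(abs(P[:,1]-e[1])<.07)&(P[:,2]>z)&(P[:,2]<z+.01);q=P[m]
        if len(q)>4: print(n,k,len(q),"x",q[:,0].min().round(3),q[:,0].max().round(3),"y",q[:,1].min().round(3),q[:,1].max().round(3))
c=cams.camera("scene");show("scene",cloud(c).reshape(-1,3),0)
im=c["frame"][80:290,230:440]
o,cw,P,R=wrist();show("w",P,0)
cv2.imwrite("pics/m2.png",np.hstack([cv2.resize(im,(400,400),interpolation=2),cv2.resize(cw["frame"],(400,400))]))
E
python3 tip.py
```

```text
Traceback (most recent call last):
  File "tip.py", line 2, in <module>
    o=bot.get_obs(); e=o["ee_pos"]; print(e.round(4),o["opening"].round(4))
                                                     ^^^^^^^^^^^^^^^^^^
AttributeError: 'float' object has no attribute 'round'
```

```bash
sed -i 's/,o\["opening"\].round(4)/,o["opening"]/' tip.py; python3 tip.py
```

```text
[0.5115 0.0221 0.1956] -8.362628168646396e-05
scene 30 10 x 0.515 0.525 y 0.017 0.03
scene 40 59 x 0.509 0.525 y 0.009 0.037
scene 50 64 x 0.509 0.525 y 0.011 0.037
scene 60 65 x 0.507 0.526 y 0.01 0.037
scene 70 66 x 0.514 0.525 y -0.007 0.05
scene 80 189 x 0.5 0.527 y -0.013 0.059
w 30 123 x 0.499 0.505 y 0.011 0.034
w 40 741 x 0.499 0.505 y 0.009 0.036
w 50 916 x 0.499 0.505 y 0.009 0.036
w 60 869 x 0.499 0.523 y 0.009 0.036
w 70 2193 x 0.497 0.523 y -0.008 0.053
w 80 7194 x 0.497 0.523 y -0.016 0.061
```

View pics/m2.png

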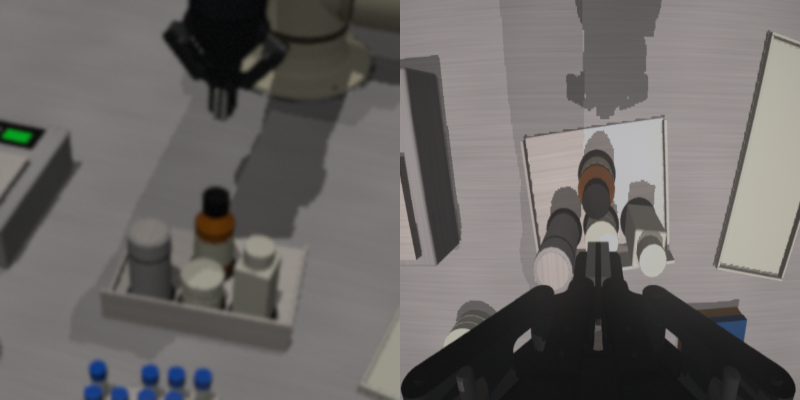

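Now it's clear: shut in free air, the fingertips are about 37 mm above the reported TCP (scene and wrist clouds agree). The picture confirms it, with tips at (222,115) well above an untouched bottle. I'll use tip z = reported z + 0.037 from here on.

apply_moves(commands=[[0, -0.002, 0, 0, 1], [0, -0.002, 0, 0, 1], [0, -0.002, 0, 0, 1], [0, -0.002, 0, 0, 1], [0, -0.002, 0, 0, 1], [0.03, -0.002, 0, 0, 1], [0.06, -0.002, 0, 0, 1], [0.09, -0.002, 0, 0, 1], [0.12, -0.002, 0, 0, 1], [0.1355, -0.002, 0, 0, 1], [0.1355, -0.002, 0, 0, 1], [0.1355, -0.002, 0, 0, 1]])

```text
time: 6.2
ee_pos: [0.5112, 0.0201, 0.0603]
tcp_rot: [-170.7, 89.9, -171.0]
wrist_force: [-0.8, 0.3, 1.1]
opening: 0.0856
```

apply_moves(commands=[[0, 0, 0, 0, 0], [0, 0, 0, 0, -0.3], [0, 0, 0, 0, -1], [0, 0, 0, 0, -1], [0, 0, 0, 0, -1], [0, 0, 0, 0, -1], [0, 0, 0, 0, -1], [0, 0, 0, 0, -1]], newtons=50)

```text
time: 7.0
ee_pos: [0.5116, 0.02, 0.061]
tcp_rot: [-36.3, 90.0, -36.6]
wrist_force: [-0.6, -0.4, 6.2]
opening: 0.0304
```

Bottle gripped by the cap. Lift, then carry it to the near tray place.

apply_moves(commands=[[-0.01, 0, 0, 0, -1], [-0.03, 0, 0, 0, -1], [-0.05, 0, 0, 0, -1], [-0.07, 0, 0, 0, -1], [-0.09, 0, 0, 0, -1], [-0.11, 0, 0, 0, -1], [-0.12, 0, 0, 0, -1], [-0.12, 0, 0, 0, -1]])

```text
time: 7.8
ee_pos: [0.5121, 0.02, 0.1824]
tcp_rot: [-3.2, 89.9, -3.5]
wrist_force: [0.2, 0.3, -1.0]
opening: 0.0306
```

apply_moves(commands=[[0, 0.01, -0.003, 0, -1], [0, 0.035, -0.011, 0, -1], [0, 0.065, -0.02, 0, -1], [0, 0.1, -0.031, 0, -1], [0, 0.135, -0.041, 0, -1], [0, 0.17, -0.052, 0, -1], [0, 0.205, -0.063, 0, -1], [0, 0.24, -0.074, 0, -1], [0, 0.27, -0.083, 0, -1], [0, 0.295, -0.091, 0, -1], [0, 0.311, -0.096, 0, -1], [0, 0.311, -0.096, 0, -1]])

```text
time: 9.0
ee_pos: [0.4163, 0.333, 0.181]
tcp_rot: [-49.8, 89.9, -49.9]
wrist_force: [0.0, 0.3, -2.5]
opening: 0.0306
```

apply_moves(commands=[[0, 0, 0, 0, -1], [0, 0, 0, 0, -1], [0, 0, 0, 0, -1], [0, 0, 0, 0, -1]])

```text
time: 9.4
ee_pos: [0.4166, 0.3324, 0.1811]
tcp_rot: [-44.5, 89.9, -44.7]
wrist_force: [0.2, -0.6, -1.2]
opening: 0.0305
```

apply_moves(commands=[[0.02, 0, 0, 0, -1], [0.045, 0, 0, 0, -1], [0.07, 0, 0, 0, -1], [0.09, 0, 0, 0, -1], [0.105, 0, 0, 0, -1], [0.115, 0, 0, 0, -1], [0.119, 0, 0, 0, -1], [0.121, 0, 0, 0, -1], [0.1225, 0, 0, 0, -1], [0.1225, 0, 0, 0, -1], [0.1225, 0, 0, 0, -1]])

```text
time: 10.5
ee_pos: [0.4169, 0.3325, 0.0592]
tcp_rot: [-12.4, 89.9, -12.6]
wrist_force: [-0.1, 1.5, -1.9]
opening: 0.0306
```

```bash
python3 - <<'E'
from h import *
o=bot.get_obs();print(o["ee_pos"],o["wrist_force"])
a=cams.camera("scene");P=cloud(a)
q=P.reshape(-1,3);q=q[(np.hypot(q[:,0]-.416,q[:,1]-.331)<.04)]
for z in np.arange(-.005,.12,.01):
    m=q[(q[:,2]>z)&(q[:,2]<z+.01)]; print(round(z,3),len(m),m.min(0).round(3) if len(m) else "",m.max(0).round(3) if len(m) else "")
cv2.imwrite("pics/m3.png",cv2.resize(a["frame"][100:320,340:560],(600,600),interpolation=2))
E
```

```text
[0.41694446 0.33246764 0.05917471] [-0.06820379  1.5139522  -1.94376672]
-0.005 177 [0.382 0.291 0.001] [0.455 0.37  0.005]
0.005 159 [0.387 0.295 0.005] [0.456 0.369 0.015]
0.015 60 [0.419 0.308 0.015] [0.444 0.354 0.024]
0.025 67 [0.42  0.308 0.025] [0.445 0.354 0.035]
0.035 69 [0.421 0.308 0.035] [0.446 0.356 0.045]
0.045 80 [0.42  0.309 0.045] [0.445 0.355 0.055]
0.055 77 [0.42  0.309 0.055] [0.445 0.356 0.065]
0.065 69 [0.419 0.309 0.065] [0.444 0.355 0.075]
0.075 112 [0.411 0.309 0.075] [0.444 0.356 0.085]
0.085 97 [0.415 0.313 0.085] [0.44  0.352 0.095]
0.095 73 [0.42  0.306 0.096] [0.437 0.361 0.105]
0.105 99 [0.415 0.304 0.105] [0.435 0.363 0.115]
0.115 185 [0.401 0.305 0.115] [0.437 0.362 0.125]
```

View pics/m3.png

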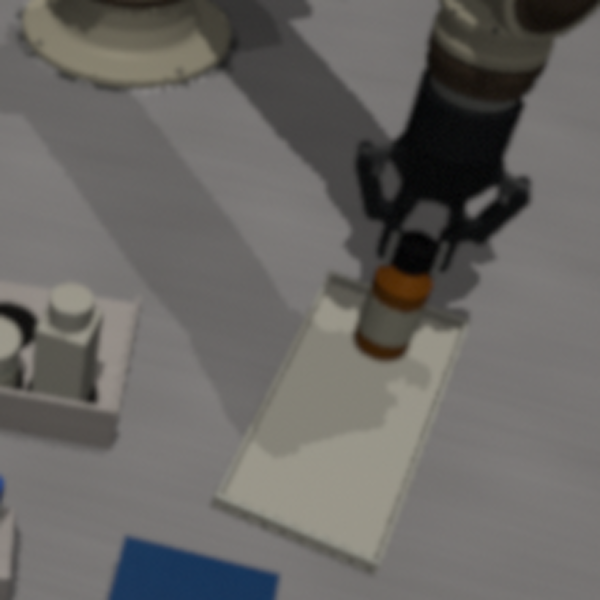

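The bottle hangs upright just over the near end of the tray, at (390,310) in the picture, with its weight still in the hand. I'll lower it the last bit.

apply_moves(commands=[[0.001, 0, 0, 0, -1], [0.002, 0, 0, 0, -1], [0.002, 0, 0, 0, -1], [0.002, 0, 0, 0, -1]])

```text
time: 10.95
ee_pos: [0.4175, 0.3327, 0.0591]
tcp_rot: [10.9, 89.8, 10.8]
wrist_force: [-2.2, -2.6, 11.5]
opening: 0.0305
```

apply_moves(commands=[[-0.001, 0, 0, 0, -0.1], [-0.001, 0, 0, 0, 0.2], [-0.001, 0, 0, 0, 0.6], [-0.001, 0, 0, 0, 1], [-0.001, 0, 0, 0, 1], [-0.001, 0, 0, 0, 1], [-0.03, 0, 0, 0, 1], [-0.06, 0, 0, 0, 1], [-0.1, 0, 0, 0, 1], [-0.13, 0, 0, 0, 1], [-0.13, 0, 0, 0, 1]])

```text
time: 12.05
ee_pos: [0.4183, 0.3336, 0.1936]
tcp_rot: [28.7, 89.4, 28.5]
wrist_force: [-0.2, 1.0, -0.1]
opening: 0.0852
```

apply_moves(commands=[[0, -0.03, 0.019, 0, 1], [0, -0.07, 0.044, 0, 1], [0, -0.11, 0.069, 0, 1], [0, -0.15, 0.094, 0, 1], [0, -0.19, 0.119, 0, 1], [0, -0.22, 0.14, 0, 1], [0, -0.244, 0.154, 0, 1], [0, -0.244, 0.154, 0, 1], [0, -0.244, 0.154, 0, 1], [0, -0.244, 0.154, 0, 1]])

```text
time: 13.05
ee_pos: [0.571, 0.0898, 0.1934]
tcp_rot: [31.1, 89.5, 31.0]
wrist_force: [0.2, -0.7, -0.3]
opening: 0.0852
```

```bash
cat > chk.py <<'E'
from h import *
import sys
# usage: chk.py x y z0 z1 [r]
a=list(map(float,sys.argv[1:]))
for k in range(0,len(a),4):
    x,y,z0,z1=a[k:k+4]
    for n in("top","wrist"):
        if n=="top": P=cloud(cams.camera("top")).reshape(-1,3)
        else: o,c,P,R=wrist()
        q=P[(np.hypot(P[:,0]-x,P[:,1]-y)<.04)&(P[:,2]>z0)&(P[:,2]<z1)]
        if len(q)>20:
            e=cv2.minEnclosingCircle((q[:,:2]*1000).astype(np.float32)); r=cv2.minAreaRect((q[:,:2]*1000).astype(np.float32))
            print(n,len(q),q.mean(0).round(4),np.round(e[0],1),round(e[1],1),np.round(r[0],1),np.round(r[1],1),round(r[2],1))
o=bot.get_obs();print(o["time"],o["ee_pos"].round(4),Ro.from_euler("xyz",o["tcp_rot"],degrees=True).as_matrix()[:,1].round(3))
E
python3 chk.py .417 .332 .1 .13 .5703 .0885 .105 .12 .5703 .0885 .088 .1
```

```text
wrist 1803 [0.5691 0.0887 0.1154] [570.4  88.7] 16.9 [570.1  88.7] [33.1 33.3] 83.8
wrist 1135 [0.562  0.0887 0.0933] [570.5  88.6] 28.3 [570.5  88.7] [42.1 42.6] 85.3
13.35 [0.5713 0.0897 0.1939] [0.002 1.    0.005]
```

Wrist fit of the flask: cap at (0.5704, 0.0887) and square faces turned by -4.7°. I'll align to the faces and grip the body.

apply_moves(commands=[[0.03, -0.0013, -0.001, 0.08, 1], [0.065, -0.0013, -0.001, 0.08, 1], [0.1, -0.0013, -0.001, 0.08, 1], [0.13, -0.0013, -0.001, 0.08, 1], [0.155, -0.0013, -0.001, 0.08, 1], [0.17, -0.0013, -0.001, 0.08, 1], [0.1755, -0.0013, -0.001, 0.08, 1], [0.1755, -0.0013, -0.001, 0.08, 1], [0.1755, -0.0013, -0.001, 0.08, 1]])

```text
time: 14.25
ee_pos: [0.5726, 0.0894, 0.0198]
tcp_rot: [29.9, 89.3, 25.2]
wrist_force: [-0.0, -0.5, -0.3]
opening: 0.0854
```

apply_moves(commands=[[0, 0, 0, 0, 0.5], [0, 0, 0, 0, 0.1], [0, 0, 0, 0, -0.3], [0, 0, 0, 0, -1], [0, 0, 0, 0, -1], [0, 0, 0, 0, -1], [0, 0, 0, 0, -1], [0, 0, 0, 0, -1]])

```text
time: 15.05
ee_pos: [0.5731, 0.0894, 0.0205]
tcp_rot: [27.9, 89.2, 23.2]
wrist_force: [-0.1, -1.0, 6.3]
opening: 0.0417
```

apply_moves(commands=[[-0.01, 0, 0, 0, -1], [-0.03, 0, 0, 0, -1], [-0.05, 0, 0, 0, -1], [-0.07, 0, 0, 0, -1], [-0.09, 0, 0, 0, -1], [-0.1, 0, 0, 0, -1], [-0.1, 0, 0, 0, -1]])

```text
time: 15.75
ee_pos: [0.5725, 0.089, 0.1219]
tcp_rot: [26.2, 89.1, 21.5]
wrist_force: [-0.2, -0.2, -3.1]
opening: 0.0417
```

apply_moves(commands=[[0, 0.01, -0.004, 0, -1], [0, 0.03, -0.012, 0, -1], [0, 0.06, -0.024, 0, -1], [0, 0.09, -0.035, 0, -1], [0, 0.12, -0.047, 0, -1], [0, 0.15, -0.059, 0, -1], [0, 0.18, -0.07, 0, -1], [0, 0.205, -0.08, 0, -1], [0, 0.22, -0.086, 0, -1], [0, 0.22, -0.086, 0, -1], [0, 0.22, -0.086, 0, -1], [0, 0.22, -0.086, 0, -1]])

```text
time: 16.95
ee_pos: [0.505, 0.3145, 0.1219]
tcp_rot: [24.9, 89.2, 20.1]
wrist_force: [0.6, 0.0, -2.5]
opening: 0.0415
```

apply_moves(commands=[[0.02, 0, 0, 0, -1], [0.045, 0, 0, 0, -1], [0.07, 0, 0, 0, -1], [0.085, 0, 0, 0, -1], [0.095, 0, 0, 0, -1], [0.1, 0, 0, 0, -1], [0.102, 0, 0, 0, -1], [0.103, 0, 0, 0, -1], [0.104, 0, 0, 0, -1], [0.104, 0, 0, 0, -1]])

```text
time: 17.95
ee_pos: [0.5068, 0.3153, 0.0186]
tcp_rot: [25.7, 89.1, 20.9]
wrist_force: [0.2, -0.0, -1.5]
opening: 0.0416
```

apply_moves(commands=[[0.001, 0, 0, 0, -1], [0.002, 0, 0, 0, -1], [0.002, 0, 0, 0, -1], [0.002, 0, 0, 0, -1]])

```text
time: 18.35
ee_pos: [0.5071, 0.3153, 0.0185]
tcp_rot: [26.1, 89.0, 21.3]
wrist_force: [-4.5, -2.7, 10.7]
opening: 0.0413
```

apply_moves(commands=[[-0.001, 0, 0, 0, 0.1], [-0.001, 0, 0, 0, 0.4], [-0.001, 0, 0, 0, 1], [-0.001, 0, 0, 0, 1], [-0.001, 0, 0, 0, 1], [-0.001, 0, 0, 0, 1], [-0.03, 0, 0, 0, 1], [-0.06, 0, 0, 0, 1], [-0.1, 0, 0, 0, 1], [-0.14, 0, 0, 0, 1], [-0.17, 0, 0, 0, 1], [-0.17, 0, 0, 0, 1]])

```text
time: 19.55
ee_pos: [0.5057, 0.3151, 0.1935]
tcp_rot: [29.2, 88.6, 24.4]
wrist_force: [-0.3, -1.0, -0.3]
opening: 0.0853
```

apply_moves(commands=[[0, -0.03, 0.009, -0.01, 1], [0, -0.07, 0.021, -0.02, 1], [0, -0.11, 0.034, -0.03, 1], [0, -0.15, 0.046, -0.04, 1], [0, -0.19, 0.058, -0.05, 1], [0, -0.23, 0.07, -0.06, 1], [0, -0.27, 0.083, -0.07, 1], [0, -0.31, 0.095, -0.08, 1], [0, -0.3425, 0.105, -0.08, 1], [0, -0.3425, 0.105, -0.08, 1], [0, -0.3425, 0.105, -0.08, 1], [0, -0.3425, 0.105, -0.08, 1]])

```text
time: 20.75
ee_pos: [0.5818, -0.0342, 0.1913]
tcp_rot: [25.7, 88.6, 25.6]
wrist_force: [0.2, 0.1, 0.1]
opening: 0.0851
```

```bash
python3 chk.py .417 .332 .1 .13 .506 .315 .105 .12 .583 -.035 .1 .12 .5768 .0265 .05 .066; python3 -c "
from h import *
print(Ro.from_euler('xyz',bot.get_obs()['tcp_rot'],degrees=True).as_matrix().round(4))"
```

```text
top 320 [0.4196 0.3301 0.1174] [419.7 333. ] 17.2 [418.7 332.5] [31.  31.2] 58.4
top 317 [0.505  0.3131 0.113 ] [504.8 314.1] 17.5 [505.  313.8] [32.5 33.6] 64.8
wrist 3701 [ 0.5819 -0.0347  0.1099] [583.3 -34.8] 25.1 [583.3 -35. ] [49.7 48.6] 1.4
wrist 2705 [0.5758 0.0266 0.0577] [575.9  20.3] 31.8 [578.1  25.4] [50.2 54.5] 37.7
21.15 [ 0.582  -0.0345  0.1918] [0.002 1.    0.01 ]
[[ 0.0222  0.0022  0.9998]
 [ 0.01    0.9999 -0.0024]
 [-0.9997  0.01    0.0222]]
```

Both fit: the bottle at (0.419,0.332) and the flask at (0.505,0.314) stand on the tray. Next, the canister at (0.5833,-0.035), correcting for the small tool tilt.

apply_moves(commands=[[0.03, -0.0016, -0.0013, 0, 1], [0.065, -0.0016, -0.0013, 0, 1], [0.1, -0.0016, -0.0013, 0, 1], [0.13, -0.0016, -0.0013, 0, 1], [0.155, -0.0016, -0.0013, 0, 1], [0.167, -0.0016, -0.0013, 0, 1], [0.1715, -0.0016, -0.0013, 0, 1], [0.1715, -0.0016, -0.0013, 0, 1], [0.1715, -0.0016, -0.0013, 0, 1]])

```text
time: 22.05
ee_pos: [0.5853, -0.0344, 0.0218]
tcp_rot: [22.4, 88.5, 22.2]
wrist_force: [-0.8, 0.0, 1.1]
opening: 0.0852
```

apply_moves(commands=[[0, 0, 0, 0, 0.5], [0, 0, 0, 0, 0.2], [0, 0, 0, 0, -0.1], [0, 0, 0, 0, -1], [0, 0, 0, 0, -1], [0, 0, 0, 0, -1], [0, 0, 0, 0, -1], [0, 0, 0, 0, -1]])

```text
time: 22.85
ee_pos: [0.586, -0.0345, 0.0228]
tcp_rot: [20.2, 88.4, 20.1]
wrist_force: [-0.9, -0.3, 5.9]
opening: 0.0489
```

apply_moves(commands=[[-0.01, 0, 0, 0, -1], [-0.03, 0, 0, 0, -1], [-0.05, 0, 0, 0, -1], [-0.07, 0, 0, 0, -1], [-0.09, 0, 0, 0, -1], [-0.11, 0, 0, 0, -1], [-0.12, 0, 0, 0, -1], [-0.12, 0, 0, 0, -1], [-0.12, 0, 0, 0, -1]])

```text
time: 23.75
ee_pos: [0.5827, -0.0357, 0.142]
tcp_rot: [21.0, 88.5, 20.9]
wrist_force: [-0.6, 0.3, -3.1]
opening: 0.0492
```

apply_moves(commands=[[0, 0.01, 0, 0, -1], [0, 0.03, 0.001, 0, -1], [0, 0.06, 0.002, 0, -1], [0, 0.095, 0.003, 0, -1], [0, 0.13, 0.004, 0, -1], [0, 0.165, 0.005, 0, -1], [0, 0.2, 0.006, 0, -1], [0, 0.235, 0.007, 0, -1], [0, 0.27, 0.008, 0, -1], [0, 0.3, 0.01, 0, -1], [0, 0.325, 0.011, 0, -1], [0, 0.337, 0.011, 0, -1]])

```text
time: 24.95
ee_pos: [0.5934, 0.3037, 0.144]
tcp_rot: [21.4, 88.6, 21.4]
wrist_force: [0.1, -0.4, -1.6]
opening: 0.0491
```

apply_moves(commands=[[0, 0, 0, 0, -1], [0, 0, 0, 0, -1], [0, 0, 0, 0, -1], [0, 0, 0, 0, -1]])

```text
time: 25.35
ee_pos: [0.5936, 0.3026, 0.1442]
tcp_rot: [21.1, 88.6, 21.0]
wrist_force: [-0.5, -0.7, -1.8]
opening: 0.0491
```

apply_moves(commands=[[0.02, -0.001, -0.002, 0, -1], [0.045, -0.001, -0.002, 0, -1], [0.07, -0.001, -0.002, 0, -1], [0.095, -0.001, -0.002, 0, -1], [0.11, -0.001, -0.002, 0, -1], [0.117, -0.001, -0.002, 0, -1], [0.12, -0.001, -0.002, 0, -1], [0.122, -0.001, -0.002, 0, -1], [0.1235, -0.001, -0.002, 0, -1], [0.1235, -0.001, -0.002, 0, -1]])

```text
time: 26.35
ee_pos: [0.5948, 0.303, 0.0214]
tcp_rot: [21.3, 88.5, 21.3]
wrist_force: [-0.6, 1.1, -2.0]
opening: 0.0488
```

apply_moves(commands=[[0.001, 0, 0, 0, -1], [0.0015, 0, 0, 0, -1], [0.0015, 0, 0, 0, -1], [0.0005, 0, 0, 0, 0.2], [0.0, 0, 0, 0, 0.5], [0, 0, 0, 0, 1], [0, 0, 0, 0, 1], [0, 0, 0, 0, 1], [-0.03, 0, 0, 0, 1], [-0.06, 0, 0, 0, 1], [-0.1, 0, 0, 0, 1], [-0.14, 0, 0, 0, 1]])

```text
time: 27.55
ee_pos: [0.591, 0.3014, 0.1624]
tcp_rot: [21.3, 88.6, 21.2]
wrist_force: [1.0, 0.1, 1.5]
opening: 0.0855
```

apply_moves(commands=[[-0.02, -0.03, -0.002, 0, 1], [-0.03, -0.07, -0.005, 0, 1], [-0.03, -0.11, -0.007, 0, 1], [-0.03, -0.15, -0.01, 0, 1], [-0.03, -0.19, -0.012, 0, 1], [-0.03, -0.23, -0.014, 0, 1], [-0.03, -0.26, -0.015, 0, 1], [-0.03, -0.275, -0.015, 0, 1], [-0.03, -0.275, -0.015, 0, 1], [-0.03, -0.275, -0.015, 0, 1]])

```text
time: 28.55
ee_pos: [0.5751, 0.0267, 0.1895]
tcp_rot: [22.0, 88.5, 21.9]
wrist_force: [-0.0, 0.3, 0.2]
opening: 0.0858
```

```bash
python3 chk.py .419 .332 .1 .13 .505 .314 .105 .12 .593 .302 .095 .12 .5768 .0265 .05 .066; python3 -c "
from h import *
print(Ro.from_euler('xyz',bot.get_obs()['tcp_rot'],degrees=True).as_matrix().round(4))
cv2.imwrite('pics/s4.png',cv2.resize(cams.camera('scene')['frame'][60:340,150:550],(800,560),interpolation=2))"
```

```text
top 323 [0.4195 0.33   0.1171] [419.2 332.2] 16.7 [418.8 332.1] [30.6 31.4] 50.5
top 313 [0.5047 0.3133 0.1131] [504.6 314.2] 17.2 [504.6 313.7] [32.3 33.8] 64.5
top 674 [0.5923 0.3008 0.107 ] [592.7 302.6] 25.8 [592.7 302.3] [50.2 49.2] 73.0
wrist 480 [0.595  0.2805 0.1011] [595.3 288.7] 20.1 [596.3 283.3] [40.2 11.1] 10.1
wrist 2682 [0.5759 0.027  0.0577] [577.   26.8] 25.1 [576.7  27. ] [49.5 48.3] 0.3
28.95 [0.5749 0.0267 0.1895] [0.001 1.    0.009]
[[ 2.350e-02  6.000e-04  9.997e-01]
 [ 9.100e-03  1.000e+00 -9.000e-04]
 [-9.997e-01  9.100e-03  2.350e-02]]
```

View pics/s4.png

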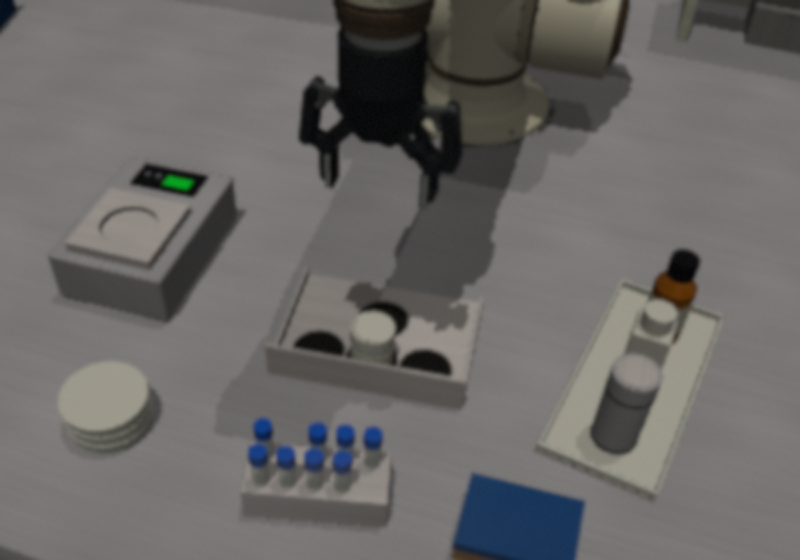

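The picture shows all three containers upright on the tray: bottle (675,290), flask (655,330) and canister (625,400). The pot is untouched in the rack at (373,335). Its wrist fit is (0.577,0.027), top at 0.058. Now I'll grip its upper half.

apply_moves(commands=[[0.03, -0.001, -0.0014, 0, 1], [0.065, -0.001, -0.0014, 0, 1], [0.1, -0.001, -0.0014, 0, 1], [0.14, -0.001, -0.0014, 0, 1], [0.17, -0.001, -0.0014, 0, 1], [0.19, -0.001, -0.0014, 0, 1], [0.1975, -0.001, -0.0014, 0, 1], [0.1975, -0.001, -0.0014, 0, 1], [0.1975, -0.001, -0.0014, 0, 1]])

```text
time: 29.9
ee_pos: [0.5789, 0.0275, -0.0067]
tcp_rot: [20.3, 88.5, 20.3]
wrist_force: [0.2, 0.1, 0.6]
opening: 0.0854
```

apply_moves(commands=[[0, 0, 0, 0, 0.5], [0, 0, 0, 0, 0.2], [0, 0, 0, 0, -0.1], [0, 0, 0, 0, -1], [0, 0, 0, 0, -1], [0, 0, 0, 0, -1], [0, 0, 0, 0, -1], [0, 0, 0, 0, -1]], newtons=35)

```text
time: 30.7
ee_pos: [0.5796, 0.0275, -0.0054]
tcp_rot: [19.3, 88.4, 19.2]
wrist_force: [-0.4, 0.3, 5.1]
opening: 0.049
```

apply_moves(commands=[[-0.01, 0, 0, 0, -1], [-0.03, 0, 0, 0, -1], [-0.05, 0, 0, 0, -1], [-0.07, 0, 0, 0, -1], [-0.09, 0, 0, 0, -1], [-0.11, 0, 0, 0, -1], [-0.13, 0, 0, 0, -1], [-0.14, 0, 0, 0, -1], [-0.14, 0, 0, 0, -1], [-0.14, 0, 0, 0, -1]])

```text
time: 31.7
ee_pos: [0.5757, 0.0262, 0.134]
tcp_rot: [19.5, 88.4, 19.5]
wrist_force: [-0.5, -0.3, -0.9]
opening: 0.0486
```

apply_moves(commands=[[0, -0.01, -0.001, 0, -1], [0, -0.03, -0.004, 0, -1], [0, -0.06, -0.008, 0, -1], [0, -0.095, -0.012, 0, -1], [0, -0.13, -0.017, 0, -1], [0, -0.165, -0.022, 0, -1], [0, -0.2, -0.026, 0, -1], [0, -0.235, -0.031, 0, -1], [0, -0.27, -0.035, 0, -1], [0, -0.3, -0.039, 0, -1], [0, -0.315, -0.041, 0, -1], [0, -0.321, -0.042, 0, -1]])

```text
time: 32.9
ee_pos: [0.5326, -0.2961, 0.1289]
tcp_rot: [22.1, 88.5, 21.9]
wrist_force: [-0.0, -0.1, -0.8]
opening: 0.0488
```

apply_moves(commands=[[0, 0, 0, 0, -1], [0, 0, 0, 0, -1], [0, 0, 0, 0, -1], [0, 0, 0, 0, -1]])

```text
time: 33.3
ee_pos: [0.5329, -0.2952, 0.129]
tcp_rot: [21.9, 88.4, 21.8]
wrist_force: [0.0, -0.3, -1.5]
opening: 0.0487
```

```bash
python3 - <<'E'
from h import *
o,c,P,R=wrist(); print(o["ee_pos"],o["q"].round(1))
q=P[(abs(P[:,0]-.534)<.09)&(abs(P[:,1]+.295)<.09)]
b=q[(q[:,2]>.079)&(q[:,2]<.086)]; r=cv2.minAreaRect((b[:,:2]*1000).astype(np.float32)); print("block",len(b),r,np.median(b[:,2]))
p=q[(q[:,2]>.18)&(q[:,2]<.21)]; print("pot top",len(p),p.mean(0),p.min(0),p.max(0))
f=q[(q[:,2]>.069)&(q[:,2]<.0775)&(np.hypot(q[:,0]-.534,q[:,1]+.295)<.04)]; print("pocket floor",len(f),f.min(0),f.max(0),f.mean(0))
S=cloud(cams.camera("scene")).reshape(-1,3)
q=S[(np.hypot(S[:,0]-.534,S[:,1]+.295)<.05)&(S[:,2]>.13)]
for z in np.arange(.13,.21,.01):
    m=q[(q[:,2]>z)&(q[:,2]<z+.01)]
    if len(m): print(round(z,3),len(m),m.min(0).round(3),m.max(0).round(3))
cv2.imwrite("pics/w5.png",c["frame"])
E
```

```text
[ 0.5328707  -0.29521358  0.12902485] [-29.6  11.2   9.5  87.3   1.2 -29.5]
block 14222 ((524.3855590820312, -294.65557861328125), (91.45221710205078, 110.99340057373047), 1.082890272140503) 0.08176751470159944
pot top 19706 [ 0.52619791 -0.29542247  0.19276902] [ 0.50494952 -0.34679773  0.18000323] [ 0.55592611 -0.24847439  0.20999632]
pocket floor 4158 [ 0.50119778 -0.32900809  0.07144311] [ 0.54784922 -0.25986035  0.07747391] [ 0.5204847  -0.29426017  0.07382741]
0.13 1 [ 0.547 -0.283  0.139] [ 0.547 -0.283  0.139]
0.14 72 [ 0.516 -0.313  0.141] [ 0.556 -0.27   0.15 ]
0.15 80 [ 0.524 -0.314  0.15 ] [ 0.556 -0.27   0.16 ]
0.16 73 [ 0.525 -0.323  0.16 ] [ 0.556 -0.263  0.17 ]
0.17 102 [ 0.523 -0.333  0.17 ] [ 0.557 -0.257  0.18 ]
0.18 115 [ 0.525 -0.334  0.18 ] [ 0.559 -0.257  0.19 ]
0.19 262 [ 0.508 -0.334  0.19 ] [ 0.56  -0.256  0.2  ]
0.2 63 [ 0.521 -0.342  0.2  ] [ 0.545 -0.255  0.209]
```

View pics/w5.png

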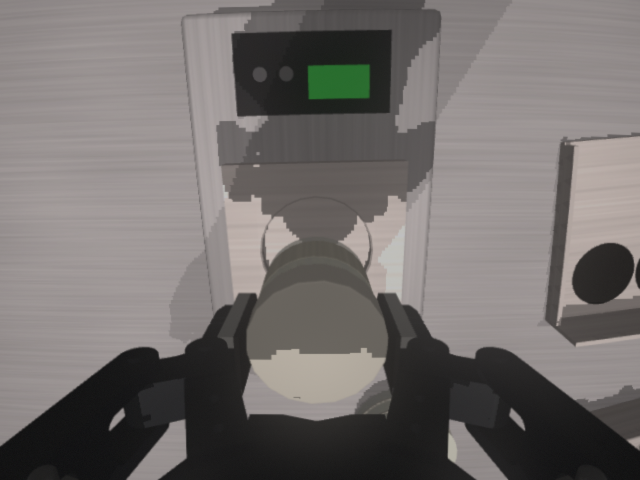

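The wrist picture shows the pot held level over the block, with the pocket outline at (316,245) partly behind it. The pocket centre works out at about (0.5345,-0.2945), with the pot some 2 mm short in x. I'll correct that and lower.

apply_moves(commands=[[0.01, 0.001, 0.0023, 0, -1], [0.025, 0.001, 0.0023, 0, -1], [0.04, 0.001, 0.0023, 0, -1], [0.05, 0.001, 0.0023, 0, -1], [0.058, 0.001, 0.0023, 0, -1], [0.062, 0.001, 0.0023, 0, -1], [0.064, 0.001, 0.0023, 0, -1], [0.065, 0.001, 0.0023, 0, -1], [0.066, 0.001, 0.0023, 0, -1], [0.066, 0.001, 0.0023, 0, -1]])

```text
time: 34.4
ee_pos: [0.5369, -0.2939, 0.0635]
tcp_rot: [20.8, 88.4, 20.7]
wrist_force: [-0.4, 0.1, -0.5]
opening: 0.049
```

apply_moves(commands=[[0.001, 0, 0, 0, -1], [0.0015, 0, 0, 0, -1], [0.0015, 0, 0, 0, -1], [0.0015, 0, 0, 0, -1]])

```text
time: 34.8
ee_pos: [0.5372, -0.294, 0.0627]
tcp_rot: [19.3, 88.4, 19.2]
wrist_force: [-2.2, 0.7, 6.3]
opening: 0.0488
```

Contact at about 6 N, at the expected height (ee z -0.006 + 0.068 = 0.062). I'll release and check.

apply_moves(commands=[[-0.0005, 0, 0, 0, 0.2], [-0.0005, 0, 0, 0, 0.4], [-0.0005, 0, 0, 0, 1], [-0.0005, 0, 0, 0, 1], [-0.0005, 0, 0, 0, 1], [-0.0005, 0, 0, 0, 1], [-0.02, 0, 0, 0, 1], [-0.05, 0, 0, 0, 1], [-0.09, 0, 0, 0, 1], [-0.13, 0, 0, 0, 1], [-0.13, 0, 0, 0, 1]])

```text
time: 35.9
ee_pos: [0.5352, -0.2962, 0.199]
tcp_rot: [8.6, 88.0, 8.5]
wrist_force: [-0.3, -0.1, 0.4]
opening: 0.0854
```

```bash
python3 chk.py .535 -.295 .11 .135; python3 - <<'E'
from h import *
o=bot.get_obs();R=Ro.from_euler('xyz',o['tcp_rot'],degrees=True).as_matrix();print(R.round(4).tolist(),o["q"].round(1))
_,c,P,_=wrist();q=P[(np.hypot(P[:,0]-.535,P[:,1]+.295)<.023)&(P[:,2]>.11)&(P[:,2]<.135)]
A=np.c_[q[:,:2],np.ones(len(q))];print("lid plane",np.linalg.lstsq(A,q[:,2],rcond=None)[0].round(4))
E
```

```text
top 333 [ 0.5419 -0.2859  0.1241] [ 535.  -294.1] 25.0 [ 541.  -289.5] [32.6 48.8] 37.6
wrist 4135 [ 0.5326 -0.2941  0.1253] [ 534.3 -294. ] 25.1 [ 534.3 -293.9] [49.4 49.4] 24.6
36.0 [ 0.5342 -0.2956  0.1936] [0.002 1.    0.008]
[[0.0284, 0.0018, 0.9996], [0.0082, 1.0, -0.002], [-0.9996, 0.0083, 0.0283]] [-29.6  12.1  17.7  94.4   1.2 -29.5]
lid plane [-0.0014 -0.0004  0.1265]
```

The pot stands flat in the pocket: centre (0.5343,-0.294), lid top 0.1255, lid plane level. Next I'll return the containers, canister first.

apply_moves(commands=[[0, 0.03, 0.003, 0, 1], [0, 0.07, 0.006, 0, 1], [0, 0.115, 0.01, 0, 1], [0, 0.16, 0.015, 0, 1], [0, 0.205, 0.019, 0, 1], [0, 0.25, 0.023, 0, 1], [0, 0.295, 0.027, 0, 1], [0, 0.34, 0.031, 0, 1], [0, 0.385, 0.035, 0, 1], [0, 0.43, 0.04, 0, 1], [0, 0.475, 0.044, 0, 1], [0, 0.52, 0.048, 0, 1]])

```text
time: 37.25
ee_pos: [0.5819, 0.2263, 0.1967]
tcp_rot: [19.3, 88.5, 19.2]
wrist_force: [0.7, -0.5, -0.3]
opening: 0.0853
```

apply_moves(commands=[[0, 0.02, 0.002, 0, 1], [0, 0.03, 0.004, 0, 1], [0, 0.03, 0.004, 0, 1], [0, 0.03, 0.004, 0, 1], [0, 0.03, 0.004, 0, 1]])

```text
time: 37.75
ee_pos: [0.5861, 0.2549, 0.1971]
tcp_rot: [18.8, 88.5, 18.6]
wrist_force: [-0.2, -0.6, -0.9]
opening: 0.0852
```

```bash
python3 chk.py .5925 .302 .095 .12; python3 -c "
from h import *
o=bot.get_obs();print(Ro.from_euler('xyz',o['tcp_rot'],degrees=True).as_matrix().round(4).tolist())"
```

```text
wrist 3557 [0.5909 0.3025 0.1076] [592.7 303.2] 25.2 [592.5 303.2] [49.6 49.7] 35.2
37.85 [0.5861 0.2551 0.1974] [0.003 1.    0.009]
[[0.0246, 0.0032, 0.9997], [0.0085, 1.0, -0.0034], [-0.9997, 0.0085, 0.0246]]
```

apply_moves(commands=[[0, 0.02, 0.002, 0, 1], [0, 0.04, 0.004, 0, 1], [0, 0.047, 0.004, 0, 1], [0, 0.047, 0.004, 0, 1], [0.03, 0.047, 0.004, 0, 1], [0.065, 0.047, 0.004, 0, 1], [0.1, 0.047, 0.004, 0, 1], [0.13, 0.047, 0.004, 0, 1], [0.155, 0.047, 0.004, 0, 1], [0.17, 0.047, 0.004, 0, 1], [0.1755, 0.047, 0.004, 0, 1], [0.1755, 0.047, 0.004, 0, 1]])

```text
time: 39.05
ee_pos: [0.5947, 0.3031, 0.0226]
tcp_rot: [18.9, 88.5, 18.7]
wrist_force: [-0.7, -0.4, 0.5]
opening: 0.0855
```

apply_moves(commands=[[0, 0, 0, 0, 0.5], [0, 0, 0, 0, 0.2], [0, 0, 0, 0, -0.1], [0, 0, 0, 0, -1], [0, 0, 0, 0, -1], [0, 0, 0, 0, -1], [0, 0, 0, 0, -1], [0, 0, 0, 0, -1]], newtons=50)

```text
time: 39.85
ee_pos: [0.5955, 0.3034, 0.0242]
tcp_rot: [18.9, 88.4, 18.6]
wrist_force: [0.4, -1.3, 5.8]
opening: 0.049
```

apply_moves(commands=[[-0.01, 0, 0, 0, -1], [-0.03, 0, 0, 0, -1], [-0.05, 0, 0, 0, -1], [-0.07, 0, 0, 0, -1], [-0.09, 0, 0, 0, -1], [-0.11, 0, 0, 0, -1], [-0.12, 0, 0, 0, -1], [-0.12, 0, 0, 0, -1], [-0.12, 0, 0, 0, -1]])

```text
time: 40.75
ee_pos: [0.5921, 0.3023, 0.1434]
tcp_rot: [18.7, 88.4, 18.5]
wrist_force: [-1.0, 0.3, -2.6]
opening: 0.0492
```

apply_moves(commands=[[0, -0.01, 0, 0, -1], [0, -0.03, -0.001, 0, -1], [0, -0.06, -0.002, 0, -1], [0, -0.095, -0.003, 0, -1], [0, -0.13, -0.004, 0, -1], [0, -0.165, -0.004, 0, -1], [0, -0.2, -0.005, 0, -1], [0, -0.235, -0.006, 0, -1], [0, -0.27, -0.007, 0, -1], [0, -0.3, -0.008, 0, -1], [0, -0.325, -0.008, 0, -1], [0, -0.338, -0.008, 0, -1]])

```text
time: 41.95
ee_pos: [0.582, -0.038, 0.1392]
tcp_rot: [19.1, 88.5, 18.8]
wrist_force: [1.1, 0.8, -2.0]
opening: 0.0489
```

apply_moves(commands=[[0, 0, 0, 0, -1], [0, 0, 0, 0, -1], [0, 0, 0, 0, -1], [0, 0, 0, 0, -1]])

```text
time: 42.35
ee_pos: [0.5821, -0.037, 0.1391]
tcp_rot: [19.7, 88.5, 19.4]
wrist_force: [-0.3, -0.1, -2.0]
opening: 0.0489
```

apply_moves(commands=[[0.02, 0.0015, 0.001, 0, -1], [0.045, 0.0015, 0.001, 0, -1], [0.07, 0.0015, 0.001, 0, -1], [0.09, 0.0015, 0.001, 0, -1], [0.102, 0.0015, 0.001, 0, -1], [0.108, 0.0015, 0.001, 0, -1], [0.111, 0.0015, 0.001, 0, -1], [0.112, 0.0015, 0.001, 0, -1], [0.113, 0.0015, 0.001, 0, -1], [0.113, 0.0015, 0.001, 0, -1]])

```text
time: 43.35
ee_pos: [0.5862, -0.0346, 0.0269]
tcp_rot: [18.7, 88.5, 18.5]
wrist_force: [0.5, -0.7, -3.4]
opening: 0.0497
```

apply_moves(commands=[[0.001, 0, 0, 0, -1], [0.002, 0, 0, 0, -1], [0.002, 0, 0, 0, -1], [0.001, 0, 0, 0, 0.2], [0.0005, 0, 0, 0, 0.5], [0, 0, 0, 0, 1], [0, 0, 0, 0, 1], [0, 0, 0, 0, 1], [-0.03, 0, 0, 0, 1], [-0.07, 0, 0, 0, 1], [-0.12, 0, 0, 0, 1], [-0.17, 0, 0, 0, 1]])

```text
time: 44.55
ee_pos: [0.5813, -0.036, 0.1983]
tcp_rot: [19.3, 88.5, 19.1]
wrist_force: [1.5, 0.6, 0.7]
opening: 0.0852
```

```bash
python3 chk.py .583 -.035 .1 .12 .505 .314 .105 .12
```

```text
wrist 3336 [ 0.5827 -0.0346  0.1099] [584.  -34.7] 25.1 [583.9 -34.5] [49.5 48.8] 0.7
top 314 [0.5049 0.3131 0.1131] [504.7 314.2] 17.4 [505.1 314.1] [33.2 33.2] 51.8
44.75 [ 0.5826 -0.0361  0.1982] [0.004 1.    0.008]
```

Canister back, within 1 mm. Now the flask.

apply_moves(commands=[[0, 0.03, -0.007, 0.01, 1], [0, 0.07, -0.016, 0.02, 1], [0, 0.11, -0.026, 0.03, 1], [0, 0.15, -0.035, 0.04, 1], [0, 0.19, -0.045, 0.05, 1], [0, 0.23, -0.054, 0.06, 1], [0, 0.27, -0.063, 0.07, 1], [0, 0.31, -0.073, 0.08, 1], [0, 0.349, -0.0825, 0.08, 1], [0, 0.349, -0.0825, 0.08, 1], [0, 0.349, -0.0825, 0.08, 1], [0, 0.349, -0.0825, 0.08, 1]])

```text
time: 45.95
ee_pos: [0.5015, 0.3125, 0.1979]
tcp_rot: [20.1, 88.4, 15.3]
wrist_force: [-0.1, -0.1, -0.6]
opening: 0.0851
```

```bash
python3 chk.py .505 .314 .103 .12 .505 .314 .084 .097;python3 -c "
from h import *
o=bot.get_obs();print(Ro.from_euler('xyz',o['tcp_rot'],degrees=True).as_matrix().round(4).tolist())"
```

```text
top 267 [0.5076 0.3125 0.1127] [504.7 314.3] 17.3 [507.5 313.7] [33.6 27.8] 83.0
wrist 1723 [0.5032 0.3155 0.1134] [504.4 315.5] 16.9 [504.2 315.6] [33.  33.4] 35.7
top 194 [0.5111 0.3049 0.0906] [504.8 315. ] 28.5 [505.  315.2] [42.6 43. ] 85.0
wrist 1093 [0.4958 0.3156 0.0912] [504.7 315.6] 28.3 [504.2 315.7] [42.1 41.7] 85.6
46.15 [0.502  0.3123 0.1989] [0.086 0.996 0.011]
[[0.0282, 0.0856, 0.9959], [0.0083, 0.9963, -0.0858], [-0.9996, 0.0107, 0.0274]]
```

apply_moves(commands=[[0.03, 0.0021, -0.0012, 0, 1], [0.065, 0.0021, -0.0012, 0, 1], [0.1, 0.0021, -0.0012, 0, 1], [0.13, 0.0021, -0.0012, 0, 1], [0.155, 0.0021, -0.0012, 0, 1], [0.172, 0.0021, -0.0012, 0, 1], [0.1785, 0.0021, -0.0012, 0, 1], [0.1785, 0.0021, -0.0012, 0, 1], [0.1785, 0.0021, -0.0012, 0, 1]])

```text
time: 47.05
ee_pos: [0.5066, 0.316, 0.0216]
tcp_rot: [21.9, 88.2, 17.0]
wrist_force: [0.6, -0.9, -0.1]
opening: 0.0852
```

apply_moves(commands=[[0, 0, 0, 0, 0.5], [0, 0, 0, 0, 0.1], [0, 0, 0, 0, -0.3], [0, 0, 0, 0, -1], [0, 0, 0, 0, -1], [0, 0, 0, 0, -1], [0, 0, 0, 0, -1], [0, 0, 0, 0, -1]])

```text
time: 47.85
ee_pos: [0.507, 0.3162, 0.0223]
tcp_rot: [22.1, 88.2, 17.1]
wrist_force: [-0.3, -1.2, 5.2]
opening: 0.0412
```

apply_moves(commands=[[-0.01, 0, 0, 0, -1], [-0.03, 0, 0, 0, -1], [-0.05, 0, 0, 0, -1], [-0.07, 0, 0, 0, -1], [-0.09, 0, 0, 0, -1], [-0.1, 0, 0, 0, -1], [-0.1, 0, 0, 0, -1]])

```text
time: 48.55
ee_pos: [0.5044, 0.3156, 0.1238]
tcp_rot: [23.2, 88.1, 18.2]
wrist_force: [-0.0, 0.8, -1.8]
opening: 0.0414
```

apply_moves(commands=[[0, -0.01, 0.004, 0, -1], [0, -0.03, 0.012, 0, -1], [0, -0.06, 0.023, 0, -1], [0, -0.09, 0.034, 0, -1], [0, -0.12, 0.046, 0, -1], [0, -0.15, 0.057, 0, -1], [0, -0.18, 0.069, 0, -1], [0, -0.205, 0.0785, 0, -1], [0, -0.221, 0.0845, 0, -1], [0, -0.221, 0.0845, 0, -1], [0, -0.221, 0.0845, 0, -1], [0, -0.221, 0.0845, 0, -1]])

```text
time: 49.75
ee_pos: [0.5692, 0.0885, 0.1229]
tcp_rot: [23.7, 88.1, 18.8]
wrist_force: [-0.4, -0.2, -1.4]
opening: 0.041
```

apply_moves(commands=[[0.02, 0, 0.0005, 0, -1], [0.045, 0, 0.0005, 0, -1], [0.07, 0, 0.0005, 0, -1], [0.085, 0, 0.0005, 0, -1], [0.093, 0, 0.0005, 0, -1], [0.096, 0, 0.0005, 0, -1], [0.0975, 0, 0.0005, 0, -1], [0.0985, 0, 0.0005, 0, -1], [0.0985, 0, 0.0005, 0, -1]])

```text
time: 50.65
ee_pos: [0.5732, 0.0896, 0.0252]
tcp_rot: [23.4, 88.0, 18.5]
wrist_force: [-0.4, 0.1, -1.4]
opening: 0.0416
```

apply_moves(commands=[[0.001, 0, 0, 0, -1], [0.0015, 0, 0, 0, -1], [0.0015, 0, 0, 0, -1]])

```text
time: 50.95
ee_pos: [0.5737, 0.0896, 0.0244]
tcp_rot: [23.0, 88.0, 18.1]
wrist_force: [0.2, -0.5, 2.6]
opening: 0.0413
```

apply_moves(commands=[[0, 0, 0, 0, 0.1], [0, 0, 0, 0, 0.4], [0, 0, 0, 0, 1], [0, 0, 0, 0, 1], [0, 0, 0, 0, 1], [-0.03, 0, 0, 0, 1], [-0.06, 0, 0, 0, 1], [-0.1, 0, 0, 0, 1], [-0.14, 0, 0, 0, 1], [-0.17, 0, 0, 0, 1], [-0.17, 0, 0, 0, 1]])

```text
time: 52.05
ee_pos: [0.5695, 0.088, 0.1993]
tcp_rot: [21.5, 87.6, 16.6]
wrist_force: [-0.4, -1.1, -0.5]
opening: 0.0853
```

```bash
python3 chk.py .5705 .088 .105 .12 .419 .332 .1 .13;python3 -c "
from h import *
o=bot.get_obs();print(Ro.from_euler('xyz',o['tcp_rot'],degrees=True).as_matrix().round(4).tolist())"
```

```text
wrist 1762 [0.5701 0.0896 0.1153] [571.3  89.5] 17.1 [571.3  89.8] [33.2 33.4] 33.3
52.25 [0.5676 0.0877 0.1929] [0.086 0.996 0.013]
[[0.0318, 0.0855, 0.9958], [0.0108, 0.9962, -0.0859], [-0.9994, 0.0134, 0.0308]]
```

Flask back, about 1.5 mm off. Last, the bottle.

apply_moves(commands=[[0, 0.03, -0.022, 0, 1], [0, 0.06, -0.045, 0, 1], [0, 0.09, -0.067, 0, 1], [0, 0.12, -0.09, 0, 1], [0, 0.15, -0.112, 0, 1], [0, 0.18, -0.135, 0, 1], [0, 0.21, -0.157, 0, 1], [0, 0.2296, -0.1717, 0, 1], [0, 0.2296, -0.1717, 0, 1], [0, 0.2296, -0.1717, 0, 1], [0, 0.2296, -0.1717, 0, 1]])

```text
time: 53.35
ee_pos: [0.4165, 0.3304, 0.1901]
tcp_rot: [22.5, 88.1, 17.6]
wrist_force: [-0.0, -0.2, -0.5]
opening: 0.0856
```

```bash
python3 chk.py .419 .332 .108 .13;python3 -c "
from h import *
o=bot.get_obs();print(Ro.from_euler('xyz',o['tcp_rot'],degrees=True).as_matrix().round(4).tolist())"
```

```text
top 293 [0.4192 0.331  0.1187] [419.4 331.8] 16.9 [418.7 332.7] [31.  30.7] 61.0
wrist 1700 [0.417  0.3329 0.1192] [418.4 332.9] 16.0 [418.3 332.9] [31.3 31. ] 86.1
53.45 [0.4167 0.3303 0.1904] [0.087 0.996 0.013]
[[0.0316, 0.087, 0.9957], [0.0103, 0.9961, -0.0873], [-0.9994, 0.013, 0.0305]]
```

apply_moves(commands=[[0.03, 0.0018, -0.001, 0, 1], [0.06, 0.0018, -0.001, 0, 1], [0.09, 0.0018, -0.001, 0, 1], [0.115, 0.0018, -0.001, 0, 1], [0.127, 0.0018, -0.001, 0, 1], [0.1305, 0.0018, -0.001, 0, 1], [0.1305, 0.0018, -0.001, 0, 1], [0.1305, 0.0018, -0.001, 0, 1]])

```text
time: 54.25
ee_pos: [0.4207, 0.3339, 0.0614]
tcp_rot: [24.2, 88.0, 19.2]
wrist_force: [-0.4, 0.5, 0.3]
opening: 0.0854
```

apply_moves(commands=[[0, 0, 0, 0, 0.3], [0, 0, 0, 0, 0], [0, 0, 0, 0, -0.3], [0, 0, 0, 0, -1], [0, 0, 0, 0, -1], [0, 0, 0, 0, -1], [0, 0, 0, 0, -1], [0, 0, 0, 0, -1]])

```text
time: 55.05
ee_pos: [0.4209, 0.3339, 0.0619]
tcp_rot: [24.0, 88.0, 19.0]
wrist_force: [-0.2, -3.0, 5.7]
opening: 0.0304
```

apply_moves(commands=[[-0.01, 0, 0, 0, -1], [-0.03, 0, 0, 0, -1], [-0.05, 0, 0, 0, -1], [-0.07, 0, 0, 0, -1], [-0.09, 0, 0, 0, -1], [-0.11, 0, 0, 0, -1], [-0.12, 0, 0, 0, -1], [-0.12, 0, 0, 0, -1]])

```text
time: 55.85
ee_pos: [0.4172, 0.3329, 0.1832]
tcp_rot: [25.3, 87.9, 20.3]
wrist_force: [1.1, 0.7, -0.9]
opening: 0.0305
```

apply_moves(commands=[[0, -0.01, 0.004, 0, -1], [0, -0.035, 0.014, 0, -1], [0, -0.065, 0.026, 0, -1], [0, -0.1, 0.04, 0, -1], [0, -0.135, 0.054, 0, -1], [0, -0.17, 0.068, 0, -1], [0, -0.205, 0.081, 0, -1], [0, -0.24, 0.095, 0, -1], [0, -0.27, 0.107, 0, -1], [0, -0.292, 0.116, 0, -1], [0, -0.304, 0.121, 0, -1], [0, -0.304, 0.121, 0, -1]])

```text
time: 57.05
ee_pos: [0.511, 0.018, 0.1814]
tcp_rot: [25.9, 87.9, 20.8]
wrist_force: [0.1, 0.5, -1.5]
opening: 0.0304
```

apply_moves(commands=[[0, 0, 0, 0, -1], [0, 0, 0, 0, -1], [0, 0, 0, 0, -1], [0, 0, 0, 0, -1]])

```text
time: 57.45
ee_pos: [0.5109, 0.0187, 0.1815]
tcp_rot: [25.9, 87.9, 20.9]
wrist_force: [0.9, 1.0, -1.6]
opening: 0.0306
```

Position is good. Lower to about 0.0645 first.

apply_moves(commands=[[0.02, 0.001, 0, 0, -1], [0.045, 0.001, 0, 0, -1], [0.07, 0.001, 0, 0, -1], [0.09, 0.001, 0, 0, -1], [0.105, 0.001, 0, 0, -1], [0.112, 0.001, 0, 0, -1], [0.115, 0.001, 0, 0, -1], [0.1165, 0.001, 0, 0, -1], [0.117, 0.001, 0, 0, -1], [0.117, 0.001, 0, 0, -1]])

```text
time: 58.45
ee_pos: [0.5153, 0.0212, 0.0653]
tcp_rot: [25.5, 87.9, 20.4]
wrist_force: [0.5, -0.2, -1.0]
opening: 0.0307
```

apply_moves(commands=[[0.001, 0, 0, 0, -1], [0.0015, 0, 0, 0, -1], [0.0015, 0, 0, 0, -1]])

```text
time: 58.75
ee_pos: [0.5155, 0.0212, 0.064]
tcp_rot: [25.2, 87.8, 20.2]
wrist_force: [-0.2, 0.1, -0.7]
opening: 0.0304
```

apply_moves(commands=[[0.001, 0, 0, 0, -1], [0.0015, 0, 0, 0, -1], [0.0015, 0, 0, 0, -1]])

```text
time: 59.05
ee_pos: [0.5162, 0.0211, 0.0639]
tcp_rot: [24.0, 87.7, 18.9]
wrist_force: [-2.2, -1.2, 9.6]
opening: 0.0302
```

Standing on the plate. Release, go up and back away.

apply_moves(commands=[[-0.001, 0, 0, 0, -0.1], [-0.001, 0, 0, 0, 0.2], [-0.001, 0, 0, 0, 0.6], [-0.001, 0, 0, 0, 1], [-0.001, 0, 0, 0, 1], [-0.001, 0, 0, 0, 1], [-0.03, 0, 0, 0, 1], [-0.06, 0, 0, 0, 1], [-0.1, 0, 0, 0, 1], [-0.13, 0, 0, 0, 1], [-0.15, 0, 0, 0, 1]])

```text
time: 60.15
ee_pos: [0.511, 0.0192, 0.2164]
tcp_rot: [23.0, 87.6, 17.9]
wrist_force: [0.9, 0.0, 0.3]
opening: 0.0856
```

apply_moves(commands=[[0, 0, -0.03, 0, 1], [0, 0, -0.07, 0, 1], [0, 0, -0.11, 0, 1], [0, 0, -0.15, 0, 1], [0, 0, -0.19, 0, 1], [0, 0, -0.2, 0, 1], [0, 0, -0.2, 0, 1], [0, 0, -0.2, 0, 1]])

```text
time: 60.95
ee_pos: [0.3128, 0.037, 0.2088]
tcp_rot: [22.6, 87.5, 17.5]
wrist_force: [-0.1, -0.5, 0.4]
opening: 0.0854
```

```bash
python3 chk.py .5122 .0198 .108 .13 .5705 .0877 .105 .12 .5833 -.035 .1 .12 .5343 -.294 .11 .135; python3 - <<'E'
from h import *
c=cams.camera("top");P=cloud(c)
for n in("tubes","dishes","slidebox"):
    r=cams.spot_in(n,"top")
    if r: print(n,[int(a) for a in r[0]["rect"]],round(r[0]["confidence"],2))
s=cams.camera("scene")["frame"]
cv2.imwrite("pics/fin.png",np.hstack([cv2.resize(c["frame"][120:400,100:540],(440,280)),cv2.resize(s[100:340,160:470],(360,280))]))
E
```

```text
top 272 [0.5147 0.0193 0.1214] [514.5  19.3] 15.8 [514.6  19.2] [29.1 30.8] 89.0
top 303 [0.5716 0.0886 0.1153] [571.4  89. ] 17.0 [571.4  88.6] [33.2 31.7] 44.1
top 641 [ 0.5841 -0.0353  0.1096] [584.3 -35.4] 25.0 [583.8 -35.5] [49.1 48.3] 63.0
top 663 [ 0.5344 -0.2925  0.1247] [ 534.  -294.3] 25.1 [ 534.7 -294.4] [47.7 49. ] 25.0
61.35 [0.3122 0.0369 0.2084] [0.089 0.996 0.016]
tubes [258, 138, 339, 188] 0.95
dishes [398, 146, 453, 192] 0.83
slidebox [170, 155, 225, 202] 0.73
```

View pics/fin.png

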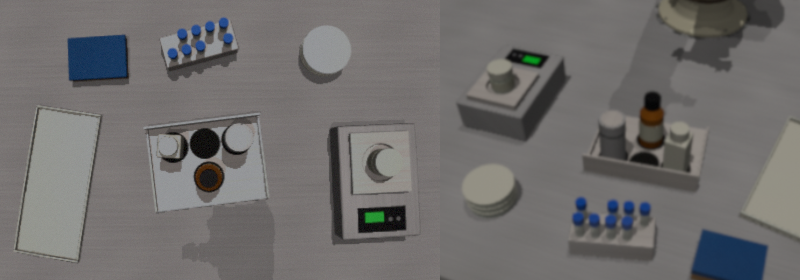

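The final picture shows the bottle, flask and canister upright on their discs, the pot in the pocket at (385,162), the tray empty and the bystanders where they were. The same camera puts each container within 2.5 mm of its start, so I'm handing in.

```bash
python3 -c "
from workcell import bot
print(bot.job_done())"
```

```text
the job is handed in; nothing more can be done
None
```

The job is done and handed in at about 61 s of the 141 s allowed. The three containers went onto the side tray, then the pot into the bath pocket, and then the canister, flask and bottle back to their places in the rack.

**Last checks (top camera, compared with its own first reading):**

| Item | Result |
|---|---|
| Bottle | upright, about 2.2 mm from its start |
| Flask | upright, about 1.3 mm from its start |
| Canister | upright, about 0.8 mm from its start |
| Pot | (0.534, -0.294), within about 1 mm of the measured pocket centre; lid level, top at 0.125 m (0.126 m expected) |
| Tube rack, dishes, slide box | detected boxes within about 4 px of the first picture; not measured in mm |
| Arm | backed off, hand empty |

**What failed or disagreed:**
- **First grasp:** it closed on nothing. The real fingertips turned out to be about 37 mm above the reported TCP when shut, so I measured that and corrected for it; the bottle was not moved.
- **Tool tilt:** the tool drifted to about 2.5° off vertical over the run. The moves could not turn it back, so I allowed for it in the positions.
- **Verdict:** none is reported, so these readings are my only confirmation.

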